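# Run the scraper steriliser

### The job

Change over the blade steriliser: first take the clean scrapers out of its slots and lay them flat in the shallow steel tray, then slide every used scraper lying on the bench into a slot, blade first and fully home. When all are in, turn the timer on top of the control box clockwise to its stop and start the cycle: pull the black start knob right out, hold it out for a good second, and let it spring back. Leave the other things on the bench where they are.

Things in the scene. Friction and masses are not known exactly. Their poses are not given: they have to be found in the camera images.
- clean1: hand scraper, 180 mm, all alike. Steel blade 80 long, 50 wide (last 20 mm: 42), 3 thick; white handle 100 long, 22 wide, 20 high; undersides flush. Origin: underside at the shoulder where they meet; x to the blade tip (handle x -100..0), z up on the handle side. Balance 40 mm into the handle. 0.12 kg. CLEAN; starts in slot 1, handle out. Absent in some starts.
- clean1_mid (a point): point on the underside of clean1, at mid length (x = -10 mm of the scraper's frame).
- clean2: hand scraper, 180 mm, all alike. Steel blade 80 long, 50 wide (last 20 mm: 42), 3 thick; white handle 100 long, 22 wide, 20 high; undersides flush. Origin: underside at the shoulder where they meet; x to the blade tip (handle x -100..0), z up on the handle side. Balance 40 mm into the handle. 0.12 kg. CLEAN; starts in slot 2, handle out. Absent in some starts.
- clean2_mid (a point): point on the underside of clean2, at mid length (x = -10 mm of the scraper's frame).
- clean3: hand scraper, 180 mm, all alike. Steel blade 80 long, 50 wide (last 20 mm: 42), 3 thick; white handle 100 long, 22 wide, 20 high; undersides flush. Origin: underside at the shoulder where they meet; x to the blade tip (handle x -100..0), z up on the handle side. Balance 40 mm into the handle. 0.12 kg. CLEAN; starts in slot 3, handle out. Absent in some starts.
- clean3_mid (a point): point on the underside of clean3, at mid length (x = -10 mm of the scraper's frame).
- used1: hand scraper, 180 mm, all alike. Steel blade 80 long, 50 wide (last 20 mm: 42), 3 thick; white handle 100 long, 22 wide, 20 high; undersides flush. Origin: underside at the shoulder where they meet; x to the blade tip (handle x -100..0), z up on the handle side. Balance 40 mm into the handle. 0.12 kg. USED; starts lying flat on the bench. Absent in some starts.
- used2: hand scraper, 180 mm, all alike. Steel blade 80 long, 50 wide (last 20 mm: 42), 3 thick; white handle 100 long, 22 wide, 20 high; undersides flush. Origin: underside at the shoulder where they meet; x to the blade tip (handle x -100..0), z up on the handle side. Balance 40 mm into the handle. 0.12 kg. USED; starts lying flat on the bench. Absent in some starts.
- used3: hand scraper, 180 mm, all alike. Steel blade 80 long, 50 wide (last 20 mm: 42), 3 thick; white handle 100 long, 22 wide, 20 high; undersides flush. Origin: underside at the shoulder where they meet; x to the blade tip (handle x -100..0), z up on the handle side. Balance 40 mm into the handle. 0.12 kg. USED; starts lying flat on the bench. Absent in some starts.
- steriliser: fixed steel blade steriliser, 245 deep, 342 wide (mm). Origin: on the bench under its main part; x front to back, y left. Base top at z 50; x -145..-100 is an open ledge where handles rest; x -100..-10 three slots under a clear cover (top z 66); x -10..100 lamp housing, z 110. Left end (y 93..181): control box, z 100, whose front at x = -145 carries the start knob.
- slot1 (a point): middle of the mouth of slot 1 (rightmost), on the slot floor, level with the ledge, 50 mm above the bench; axes as the steriliser's. Slot 56 wide, 10 high, 90 deep (mm); white dividers with round noses reaching 11 mm out. Blade goes in flat along +x; home when the handle's shoulder meets the cover edge over the mouth (scraper origin at the mouth plane).
- slot2 (a point): the same for slot 2, the middle one, 78 mm to the left of slot 1.
- slot3 (a point): the same for slot 3, next to the control box, 78 mm to the left of slot 2.
- start_knob (a joint): pull-out of the start knob in m: 0 at rest against the box, 0.016 fully out. A spring draws it back: about 6 N at rest, 12 N fully out; let go, it returns to 0 by itself.
- start_knob_grip (a point): centre of the black mushroom head of the start knob, which moves with it: head 32 mm in diameter, 22 mm long along x, on a 14 mm stem; its axis is level, 62 mm above the bench; it is pulled out along the steriliser's -x. 29 mm out from the front face of the control box at rest; the box is 38 mm higher than the axis.
- timer (a joint): turn of the timer dial on top of the control box, rad: grows clockwise seen from above, stop at 1.3; starts between 0 and 0.4. It stays where it is left (friction about 0.04 N m).
- timer_grip (a point): on the axis of the timer dial, at the height to grip, 137 mm above the bench, 85 mm in front of the steriliser origin and 137 mm to its left. The dial has a raised upright bar 38 mm long, 14 mm thick, from 25 mm below this point to 7 mm above it; x runs along the bar, which is in line with the steriliser x at joint value 0.
- tray: shallow stainless tray for clean tools, fixed, 240 mm square, floor 4 mm thick, rim 10 mm high and 4 mm thick; origin under its middle. Empty at the start.
- shaker: bystander: spice shaker, 48 mm across, 95 mm high; origin under it.
- ring_mould: bystander: steel ring mould, 104 mm across, 30 mm high.
- brush: bystander: hand brush, lying.
- probe: bystander: probe thermometer, lying, case 62 x 36 x 20 mm with a 110 mm stem.
- tub: bystander: steel tub, 90 mm across, 75 mm high.
There are look-alikes about, which are no part of the job. What is shaped like the used3 but brown is not meant.

How it is judged:
On the way, in this order (a step that is already met when the one before it is completed fails the run):
1. the clean scrapers are out of the slots and lie flat in the tray (x of clean1_mid in the frame of tray between -0.1 and 0.1 m and y of clean1_mid in the frame of tray between -0.1 and 0.1 m and z of clean1_mid in the frame of tray between 0 and 0.008 m and angle between each of clean1, clean2, clean3's own z axis and vertical below 0.03 rad and linear speed of each of clean1, clean2, clean3 below 0.02 m/s and x of clean2_mid in the frame of tray between -0.1 and 0.1 m and y of clean2_mid in the frame of tray between -0.1 and 0.1 m and z of clean2_mid in the frame of tray between 0 and 0.008 m and x of clean3_mid in the frame of tray between -0.1 and 0.1 m and y of clean3_mid in the frame of tray between -0.1 and 0.1 m and z of clean3_mid in the frame of tray between 0 and 0.008 m), for 0.2 s.
2. every used scraper is in a slot, blade first and fully home (x of used1 in the frame of slot2 between -0.006 and 0.01 m and z of used1 in the frame of slot2 between -0.004 and 0.008 m and y of used1 in the frame of slot2 between -0.095 and 0.095 m and angle between the x axis of each of used1, used2, used3 and the x axis of steriliser, either way round below 0.15 rad and angle between each of used1, used2, used3's own z axis and vertical below 0.12 rad and linear speed of each of used1, used2, used3 below 0.02 m/s and x of used2 in the frame of slot2 between -0.006 and 0.01 m and z of used2 in the frame of slot2 between -0.004 and 0.008 m and y of used2 in the frame of slot2 between -0.095 and 0.095 m and x of used3 in the frame of slot2 between -0.006 and 0.01 m and z of used3 in the frame of slot2 between -0.004 and 0.008 m and y of used3 in the frame of slot2 between -0.095 and 0.095 m), for 0.2 s.
3. the timer is turned clockwise to its stop (value of joint timer above 1.18 rad), for 0.2 s.
4. the start knob is held right out (over 12 mm) for 0.7 s (value of joint start_knob above 0.012 m), for 0.7 s.
5. the start knob is back at rest (value of joint start_knob below 0.003 m), for 0.2 s.
At the end, for the whole second after the job is handed in: Clean scrapers flat in the tray (on its floor, tilt under 0.03 rad), used ones in slots, shoulder within 6 mm of the mouth, timer within 0.12 rad of its clockwise stop, start knob back within 3 mm of rest, all still (all of step 1 and all of step 2 and value of joint timer above 1.18 rad and value of joint start_knob below 0.003 m); the robot touches nothing.
It fails at once if another loose thing on the bench is moved more than 40 mm (distance of any of shaker, ring_mould, brush, probe, tub from where it was at the start of the episode above 0.04 m).
Of clean1, clean2, clean3 only 2 to 3 are there at a start; the rules pass over those that are not, and their reading is None.
Of used1, used2, used3 only 2 to 3 are there at a start; the rules pass over those that are not, and their reading is None.
At some moment in a run one of used1, used2, used3, clean1, clean2, clean3 may be knocked a few centimetres aside while the robot is not near it.
Once in a run the grip may slacken for a moment while it holds something.
It also fails if it takes over 210 s, if anything falls off the work surface, if the arm or the gripper's body presses on something with over 40 N, if the wrist force passes 120 N, or if a joint passes its speed limit or range.

### The arm

A 7-joint arm with a two-finger parallel gripper is mounted at the origin on the work surface. World frame = base frame: x ahead of the robot, y to its left, z up, the work surface at z = 0. Lengths are in m, angles in rad, forces in N, time in s.
With the tool pointing down it reaches from about 0.4 to 0.85 m from the base axis. Payload 6.9 kg.
Tool frame: the origin (TCP) lies midway between the tips of the shut fingers; the grasp point (between the pads) lies 19 mm behind it; z points along the fingers, y is the line along which they close (so a half turn about z gives the same grasp; the last joint's range is limited). The gripper opens to 85 mm and grips with 20 to 120 N. Pads are 22 mm wide; open, the fingers measure 114 mm over their backs; the gripper's body (76 mm by 85 mm) begins 54 mm behind the grasp point. The pads swing forward as they close: fully open they stand 13 mm farther back than shut.
Start: joints at [-1.183, 0.507, -0.238, 1.5, 0.126, 1.149, -0.155], TCP at [0.174, 0.6, 0.231] pointing down, gripper open.
Joint ranges: [-3.08, 3.08], [-0.24, 2.05], [-1.43, 1.35], [0, 2.5], [-1.52, 4.66], [0.17, 1.96], [-2.89, 2.89]. Speed limits (rad/s): [2.39, 2.39, 3.14, 3.14, 3.14, 3.14, 3.14].

### API

Orientations are given as a unit quaternion [w, x, y, z].
In Python, from workcell import arm gives the robot as it stands. The module is installed in compiled form; this text tells all that it offers.
- The arm moves only by the tool servo_tool, never from a script. Its argument "motion" is a list of rows, each a list of 6 numbers: the shift along the world's x, y, z in units of 1000 mm (1.0 is 1000 mm), then the turn, a rotation vector about the world's x, y, z in units of pi/4 rad (1.0 is pi/4 rad). In form: [[dx, dy, dz, ax, ay, az], ...]. A call has 1 to 12 rows; each row is the pose to reach, as a shift and turn from the pose commanded when the call began; what a row does not reach only later rows make up. A row lasts 1/10 s, in which the tool goes at most 50 mm and 8.59 degrees, less where a joint would pass 70% of its speed; a pose out of reach is approached as far as the arm can. A call with a number of a shift or a turn outside -1 to 1 is refused whole. A call with a gripper value outside its range is refused whole. "hand" is the opening, from -1 (shut) to 1 (fully open), set as the call begins (left out, the last holds). The fingers move at their own pace and stop on an object; "grip_force" is the grip in N (left out, the last holds). Time passes only in rows, so rows that repeat a pose let the fingers close. It gives the time, the measured TCP pose, the force, the opening and the grip force at its end, in the units of the state.
- arm.read_state(): the state, without advancing time (a new reading comes with each control period).
- arm.capture(name): name is "scene" or "top"; returns a dict with "image" (420x560x3 uint8, red, green, blue), "range_z" (420x560 float32, m along the optical axis (not along the pixel's ray), 0 where there is no reading), "fx", "fy", "cx", "cy" (pixels), "rvec" (rotation vector, rad) and "tvec" (3), from world to camera coordinates, as OpenCV has them. Camera axes: x right, y down, z forward; pixel columns grow to the right and rows downward; lengths in m; the calibration is good to about 2 mm. A picture is of the moment at which its call begins.
- arm.job_done(): hands the job in; it is judged then, once.
Trained networks look in the newest picture that a camera, given by its name, has taken for a name from the list of things; names that differ only in an ending like _2 or _b are one class to them, and where a whole thing is asked for, a point or a joint stands for the part that bears it (a point fixed in the world has none). Each returns a list of dicts, best first, with "p" (0 to 1); they miss things now and then, are a little off and sometimes report something else, mostly with a low value. They report only what shows in the picture. A call takes as long as a camera call. They do not tell look-alikes from the thing itself.
- arm.boxes_of(target, camera): "point" ([row, column] in pixels, amid what is visible of it).
- arm.cut_out(target, camera): "pixels" (420x560 bool, what is visible of it) and "point" ([row, column] in pixels, amid what is visible of it).
- arm.pinpoint(target, camera): "point" ([row, column] in pixels: a listed point, or the origin of a listed thing).
The state is a dict: "time_s": time; "qpos": joint angles; "joint_velocities": joint speeds; "tau": joint torques, N m; "ee_pos": TCP position; "tool_rot": TCP orientation; "wrist_force": force on the tool from outside, world axes, zero at the start; "ft_torque": the same for the moment, N m; "grip_width": finger opening in m; "grasp_force": force on a finger pad.
Only numpy, scipy, OpenCV 4.12 (cv2) and the standard library are available. Lean on these libraries where they do the work, as an engineer would, in place of code of your own. Each camera call takes 0.05 s, during which the arm holds its last target. There are 200 camera calls.

## Working session

There is one attempt and no reset: what is moved stays moved. The work goes in short steps, Python scripts to look and compute and a tool call to move; the robot and the scene stay as the last step left them, time stands still between calls to the robot, and variables do not carry over. Pictures are saved under pics/ and viewed, at most 14 in all, crops included, and the job is handed in when it is done.

Besides the shell and the picture viewer there is one more tool, called in YAML: its name, and indented under it one key for each argument. servo_tool: Moves the arm, as the interface text tells. Shifts and turns lie within -1 to 1; 1 stands for 1000 mm of shift or pi/4 rad of turn. Its arguments: {"type":"object","properties":{"motion":{"type":"array","items":{"type":"array","items":{"type":"number","minimum":-1,"maximum":1}}},"hand":{"type":"number"},"grip_force":{"type":"number"}},"required":["motion"]}

```bash
mkdir -p pics
cat > h.py <<'E'
import numpy as np, cv2
from workcell import arm
def cap(n):
    c=arm.capture(n); c['R']=cv2.Rodrigues(np.array(c['rvec'],float))[0]; c['t']=np.array(c['tvec'],float).ravel(); return c
def save(c,f): cv2.imwrite('pics/'+f,c['image'][:,:,::-1])
def ray(c,p):
    d=np.array([(p[1]-c['cx'])/c['fx'],(p[0]-c['cy'])/c['fy'],1.]); return -c['R'].T@c['t'], c['R'].T@d
def onz(c,p,z):
    o,d=ray(c,p); return o+d*(z-o[2])/d[2]
def cloud(c):
    r=c['range_z']; v,u=np.mgrid[:r.shape[0],:r.shape[1]]
    P=np.stack([(u-c['cx'])/c['fx']*r,(v-c['cy'])/c['fy']*r,r],-1)
    W=(P-c['t'])@c['R']; W[r<=0]=np.nan; return W
def proj(c,X):
    q=c['R']@np.array(X)+c['t']; return [c['fy']*q[1]/q[2]+c['cy'],c['fx']*q[0]/q[2]+c['cx']]
def tri(c1,p1,c2,p2):
    o1,d1=ray(c1,p1);o2,d2=ray(c2,p2)
    s=np.linalg.lstsq(np.c_[d1,-d2],o2-o1,rcond=None)[0]
    a,b=o1+d1*s[0],o2+d2*s[1]; return (a+b)/2,np.linalg.norm(a-b)
E
python3 - <<'E'
from h import *
np.set_printoptions(precision=3,suppress=True)
s=arm.read_state(); print({k:np.round(v,3) for k,v in s.items()})
for n in('top','scene'):
    c=cap(n); save(c,n+'0.png'); print(n,c['fx'],-c['R'].T@c['t'],c['R'][2])
    W=cloud(c)
    for t in 'clean1 used1 steriliser tray start_knob timer shaker ring_mould brush probe tub'.split():
        for d in arm.cut_out(t,n):
            p=d['point']; m=d['pixels']; print(t,round(d['p'],2),np.round(p),m.sum(),np.nanmedian(W[m],axis=0))
    for t in 'clean1 used1 steriliser slot1 slot2 slot3 start_knob_grip timer_grip tray'.split():
        for d in arm.pinpoint(t,n):
            p=d['point']; print('PT',t,round(d['p'],2),np.round(p,1),W[int(p[0]),int(p[1])])
E
```

```text
{'time_s': np.float64(0.0), 'qpos': array([-1.183,  0.508, -0.238,  1.501,  0.126,  1.149, -0.155]), 'joint_velocities': array([ 0.   ,  0.001,  0.   , -0.   ,  0.001,  0.001, -0.001]), 'tau': array([  0.   , -62.06 ,  -2.186, -24.966,   0.013,   0.012,  -0.   ]), 'ee_pos': array([0.174, 0.6  , 0.23 ]), 'tool_rot': array([-0.   ,  0.141,  0.99 , -0.001]), 'wrist_force': array([ 0.87 ,  0.193, -0.458]), 'ft_torque': array([-0.014, -0.   ,  0.043]), 'grasp_force': np.float64(0.0), 'grip_width': np.float64(0.085)}
top 403.08276890754473 [0.39  0.013 1.169] [ 0.06   0.006 -0.998]
clean1 0.69 [185. 217.] 329 [0.512 0.217 0.07 ]
clean1 0.58 [178. 270.] 298 [0.528 0.067 0.07 ]
used1 0.96 [215. 383.] 779 [ 0.446 -0.26   0.005]
used1 0.9 [207. 307.] 708 [ 0.463 -0.039  0.005]
used1 0.75 [165. 437.] 692 [ 0.6   -0.413  0.006]
used1 0.6 [292. 381.] 748 [ 0.227 -0.256  0.006]
steriliser 0.8 [137. 216.] 11932 [0.643 0.215 0.1  ]
tray 0.97 [126. 348.] 6776 [ 0.701 -0.151  0.005]
tray 0.37 [161. 172.] 203 [0.565 0.324 0.129]
tray 0.24 [216. 383.] 752 [ 0.445 -0.26   0.005]
start_knob 0.68 [197. 177
[... 2981 characters left out ...]
317.9 262.3] [0.696 0.242 0.112]
PT slot1 0.98 [273.5 278.2] [0.562 0.147 0.051]
PT slot1 0.61 [293.9 293.2] [0.576 0.227 0.066]
PT slot2 0.98 [273.5 278.2] [0.562 0.147 0.051]
PT slot2 0.61 [293.9 293.2] [0.576 0.227 0.066]
PT slot3 0.98 [273.5 278.2] [0.562 0.147 0.051]
PT slot3 0.61 [293.9 293.2] [0.576 0.227 0.066]
PT start_knob_grip 0.64 [298.  345.1] [0.485 0.332 0.076]
PT start_knob_grip 0.47 [255.3 336.1] [0.372 0.199 0.013]
PT start_knob_grip 0.44 [359.7 390.7] [0.488 0.509 0.001]
PT timer_grip 0.73 [287.3 296.7] [0.56  0.221 0.072]
PT timer_grip 0.54 [307.8 323.9] [0.575 0.331 0.146]
PT tray 0.89 [246.1 188.2] [ 0.697 -0.133  0.004]
PT tray 0.38 [178.7 170. ] [ 0.591 -0.412  0.019]
```

Run:
```python
import cv2
a=cv2.imread('pics/top0.png'); b=cv2.imread('pics/scene0.png')
cv2.imwrite('pics/top0c.png',cv2.resize(a[80:330,80:480],(800,500),interpolation=cv2.INTER_CUBIC))
```

```text
(no output)
```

View pics/top0c.png

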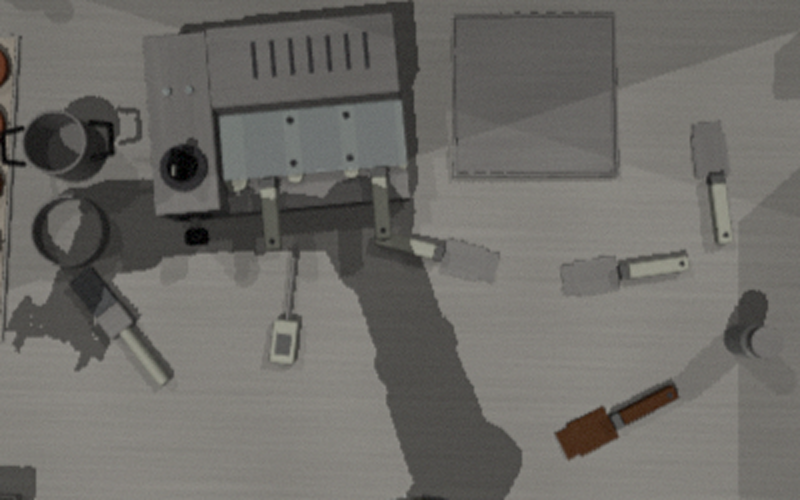

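View pics/scene0.png

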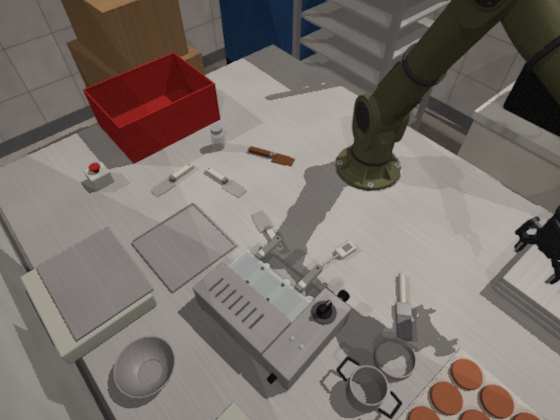

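The top crop (2× zoom, offset 80,80) shows:
- **Clean scrapers:** in slot 3 (full-image row 185, col 217) and slot 1 (178, 270). Slot 2 is empty.
- **Grey-bladed, white-handled scrapers on the bench:** (207, 307), (215, 383) and (165, 437). These are the used ones.
- **Look-alike:** the brown scraper at (292, 381) is not meant, so I leave it.

The scene view agrees. Next I measure the poses.

```bash
cat >> h.py <<'E'
np.set_printoptions(precision=4,suppress=True)
def rect(P):
    (c,s,a)=cv2.minAreaRect((P[:,:2]*1000).astype(np.float32)); return np.round(np.array(c)/1000,4),np.round(s),round(a,1)
def handle(W,x,y,r,z0,z1):
    m=(np.hypot(W[...,0]-x,W[...,1]-y)<r)&(W[...,2]>z0)&(W[...,2]<z1); P=W[m]
    c=P.mean(0); e=np.linalg.eigh(np.cov((P-c)[:,:2].T))[1][:,1]; t=(P-c)[:,:2]@e; n=(P-c)[:,:2]@[-e[1],e[0]]
    return len(P),c,'yaw',np.round(np.degrees(np.arctan2(e[1],e[0])),1),'ends',c[:2]+e*t.min(),c[:2]+e*t.max(),'w',np.round(np.percentile(n,[3,97]),4),'mid',c[:2]+e*(t.min()+t.max())/2
E
python3 - <<'E'
from h import *
for n in('top','scene'):
    c=cap(n); W=cloud(c); print('==',n)
    in_=(W[...,0]>.5)&(W[...,0]<.85)&(W[...,1]>0)&(W[...,1]<.45)
    for z,h in((.11,.004),(.1,.003),(.066,.003)):
        P=W[in_&(abs(W[...,2]-z)<h)]; print('band',z,len(P),rect(P),np.median(P,0))
    m=(abs(W[...,2]-.01)<.003)&(W[...,0]>.55)&(W[...,1]<0)&(W[...,1]>-.3);print('rim',rect(W[m]))
    for (x,y) in((.52,.217),(.535,.067)): print('clean',*handle(W,x,y,.06,.062,.08))
    for (x,y) in((.49,.02),(.45,-.31),(.54,-.42)): print('used',*handle(W,x,y,.07,.012,.028))
    for t in ('used1',):
        for d in arm.cut_out(t,n):
            m=d['pixels']&(W[...,2]<.008)&(W[...,2]>.0005); print('blade',rect(W[m]),np.median(W[m],0))
    print('bar',*handle(W,.57,.333,.03,.135,.155)); print('knob',*handle(W,.478,.32,.03,.055,.09))
E
```

```text
== top
band 0.11 3784 (array([0.6882, 0.2194]), array([197., 376.]), 29.8) [0.7099 0.1804 0.1104]
band 0.1 2137 (array([0.6417, 0.2172]), array([246., 329.]), 6.5) [0.6449 0.3374 0.1003]
band 0.066 2689 (array([0.5693, 0.2394]), array([169., 415.]), 5.9) [0.6123 0.1647 0.0664]
rim (array([ 0.7793, -0.144 ]), array([282., 451.]), 89.6)
clean 443 [0.5293 0.2197 0.0688] yaw -174.7 ends [0.5793 0.2243] [0.4602 0.2133] w [-0.0299  0.0311] mid [0.5198 0.2188]
clean 404 [0.5443 0.069  0.0692] yaw -173.2 ends [0.594 0.075] [0.4794 0.0612] w [-0.0275  0.0253] mid [0.5367 0.0681]
used 245 [0.4753 0.0222 0.0202] yaw 72.2 ends [ 0.4615 -0.021 ] [0.4916 0.0731] w [-0.0482  0.0133] mid [0.4765 0.0261]
used 267 [ 0.4517 -0.3222  0.0203] yaw 99.2 ends [ 0.4598 -0.3717] [ 0.4439 -0.274 ] w [-0.0102  0.0101] mid [ 0.4518 -0.3228]
used 284 [ 0.5388 -0.4171  0.0201] yaw -172.9 ends [ 0.5876 -0.411 ] [ 0.4892 -0.4233] w [-0.0095  0.0111] mid [ 0.5384 -0.4171]
blade (array([ 0.4539, -0.0602]), array([79., 49.]), 74.5) [ 0.4546 -0.0571  0.004 ]
blade (array([ 0.2328, -0.2724]), array([ 49., 172.]), 27.3) [
[... 1351 characters left out ...]
.0091  0.013 ] mid [ 0.5415 -0.4163]
blade (array([ 0.4443, -0.2759]), array([ 60., 167.]), 9.4) [ 0.441  -0.2414  0.0043]
blade (array([ 0.5841, -0.4157]), array([174.,  53.]), 8.2) [ 0.6256 -0.41    0.004 ]
blade (array([ 0.4715, -0.0132]), array([174.,  51.]), 72.6) [ 0.4588 -0.0574  0.0043]
blade (array([ 0.2369, -0.2755]), array([ 58., 178.]), 26.5) [ 0.2184 -0.2403  0.0042]
blade (array([0.4854, 0.5159]), array([ 97., 107.]), 13.1) [0.4552 0.5281 0.0042]
bar 96 [0.569  0.3306 0.1436] yaw 179.0 ends [0.5863 0.3303] [0.5491 0.3309] w [-0.0058  0.007 ] mid [0.5677 0.3306]
knob 110 [0.4813 0.3214 0.0734] yaw 107.3 ends [0.4862 0.3056] [0.477  0.3353] w [-0.0093  0.0129] mid [0.4816 0.3205]
```

Run:
```python
from h import *
for n in('top','scene'):
    c=cap(n); W=cloud(c); print('==',n)
    for (x,y) in((.50,.219),(.518,.067)): print('clean',*handle(W,x,y,.036,.064,.078))
    # box top / lamp top edges in steriliser-like frame
    a=np.radians(6.5); u=np.array([np.cos(a),np.sin(a)]); v=np.array([-u[1],u[0]])
    X=W[...,:2]@u; Y=W[...,:2]@v; Z=W[...,2]
    near=(W[...,0]>.45)&(W[...,0]<.85)&(W[...,1]>0)&(W[...,1]<.45)
    def ed(name,m,q):
        print(name,m.sum(),'X',np.percentile(X[m],q),'Y',np.percentile(Y[m],q))
    q=[0.5,2,98,99.5]
    ed('lamp',near&(Z>.106)&(Z<.115)&(Y<.21),q); ed('box',near&(abs(Z-.1)<.004)&(Y>.235),q); ed('cover',near&(abs(Z-.066)<.004)&(Y<.23)&(X>.58),q); 
    # yaw from front edge of lamp/top housing
    for nm,m in(('lamp',near&(Z>.106)&(Z<.115)&(Y<.21)),):
        xs=[];ys=[]
        for y0 in np.arange(.0,.2,.01):
            k=m&(abs(Y-y0)<.005)
            if k.sum()>20: xs.append(X[k].min()); ys.append(y0)
        print('edge slope deg',np.degrees(np.arctan(np.polyfit(ys,xs,1)[0])),np.round(xs,3))
    m=(abs(Z-.0095)<.004)&(W[...,0]>.56)&(W[...,0]<.86)&(W[...,1]<0.01)&(W[...,1]>-.29);print('rim',np.percentile(W[m][:,0],q),np.percentile(W[m][:,1],q),m.sum())
    d=[d for d in arm.cut_out('tray',n) if d['p']>.7][0]; k=d['pixels']; print('tray',rect(W[k][~np.isnan(W[k][:,0])]))
```

```text
== top
clean 209 [0.5002 0.2171 0.0699] yaw -173.8 ends [0.5351 0.2208] [0.4655 0.2133] w [-0.0102  0.01  ] mid [0.5003 0.2171]
clean 205 [0.5178 0.0659 0.0701] yaw -174.4 ends [0.5526 0.0693] [0.4828 0.0625] w [-0.0101  0.0102] mid [0.5177 0.0659]
lamp 3560 X [0.6746 0.6758 0.7809 0.783 ] Y [-0.0325 -0.0288  0.2046  0.2086]
box 1856 X [0.5403 0.5429 0.7784 0.7819] Y [0.2354 0.2363 0.3057 0.3068]
cover 2813 X [0.5839 0.5849 0.6735 0.6748] Y [-0.0328 -0.0291  0.2157  0.2197]
edge slope deg 0.14304813003431963 [0.674 0.675 0.675 0.674 0.674 0.675 0.674 0.674 0.675 0.674 0.675 0.676
 0.674 0.674 0.675 0.676 0.675 0.675 0.674 0.674]
rim [0.5777 0.5807 0.82   0.8415] [-0.2734 -0.2698 -0.0315 -0.0129] 2888Traceback (most recent call last):
  File "<stdin>", line 21, in <module>
IndexError: list index out of range
```

servo_tool:
  motion:
    - [0.352,-0.532,-0.06,0,0,0.504]
    - [0.352,-0.532,-0.06,0,0,0.504]
    - [0.352,-0.532,-0.06,0,0,0.504]
    - [0.352,-0.532,-0.06,0,0,0.504]
    - [0.352,-0.532,-0.06,0,0,0.504]
    - [0.352,-0.532,-0.06,0,0,0.504]
    - [0.352,-0.532,-0.06,0,0,0.504]
    - [0.352,-0.532,-0.06,0,0,0.504]
    - [0.352,-0.532,-0.06,0,0,0.504]
    - [0.352,-0.532,-0.06,0,0,0.504]
    - [0.352,-0.532,-0.06,0,0,0.504]
    - [0.352,-0.532,-0.06,0,0,0.504]
  hand: 0.2
  grip_force: 40

```text
time_s: 3.6
ee_pos: [0.5051, 0.1002, 0.1752]
tool_rot: [0.0, -0.057, 0.998, 0.0]
wrist_force: [1.4, 1.5, 0.4]
grip_width: 0.0511
grasp_force: 0.0
```

servo_tool:
  motion:
    - [0.021,-0.032,-0.03,0,0,0]
    - [0.021,-0.032,-0.03,0,0,0]
    - [0.021,-0.032,-0.06,0,0,0]
    - [0.021,-0.032,-0.09,0,0,0]
    - [0.021,-0.032,-0.11,0,0,0]
    - [0.021,-0.032,-0.124,0,0,0]
    - [0.021,-0.032,-0.124,0,0,0]
    - [0.021,-0.032,-0.124,0,0,0]

```text
time_s: 4.4
ee_pos: [0.5251, 0.0706, 0.0515]
tool_rot: [-0.0, -0.057, 0.998, 0.0]
wrist_force: [0.1, -0.9, 0.8]
grip_width: 0.0507
grasp_force: 0.0
```

Run:
```python
from h import *
c=cap('scene'); im=c['image'][200:350,200:400]; cv2.imwrite('pics/g1.png',cv2.resize(im[:,:,::-1],(800,600),interpolation=cv2.INTER_CUBIC)); print(arm.read_state()['ee_pos'])
```

```text
[0.5254 0.0705 0.0519]
```

View pics/g1.png

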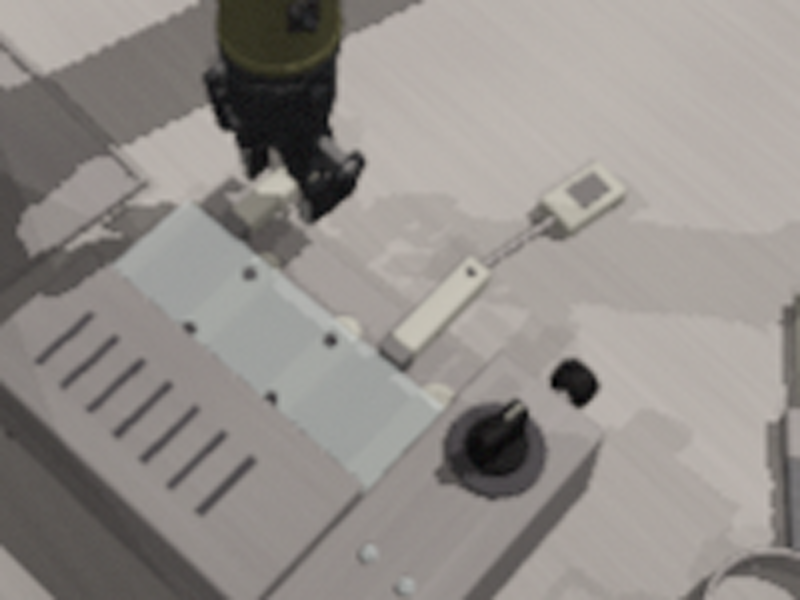

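The fingers straddle clean1's handle (crop 265, 195), and slot 3's handle is clear at (440, 310). I close the gripper.

servo_tool:
  motion:
    - [0,0,0,0,0,0]
    - [0,0,0,0,0,0]
    - [0,0,0,0,0,0]
    - [0,0,0,0,0,0]
    - [0,0,0,0,0,0]
    - [0,0,0.002,0,0,0]
  hand: -1
  grip_force: 50

```text
time_s: 5.05
ee_pos: [0.5255, 0.0693, 0.0535]
tool_rot: [0.0, -0.056, 0.998, -0.0]
wrist_force: [0.6, -1.4, -2.1]
grip_width: 0.0212
grasp_force: 48.4
```

servo_tool:
  motion:
    - [-0.02,-0.0023,0.001,0,0,0]
    - [-0.04,-0.0045,0.001,0,0,0]
    - [-0.065,-0.0074,0.001,0,0,0]
    - [-0.09,-0.0102,0.001,0,0,0]
    - [-0.115,-0.013,0.001,0,0,0]
    - [-0.115,-0.013,0.03,0,0,0]
    - [-0.115,-0.013,0.07,0,0,0]
    - [-0.115,-0.06,0.08,0,0,0]
    - [-0.1,-0.105,0.08,0,0,-0.08]
    - [-0.08,-0.145,0.08,0,0,-0.14]

```text
time_s: 6.05
ee_pos: [0.4448, -0.0767, 0.1342]
tool_rot: [0.001, -0.001, 1.0, -0.0]
wrist_force: [-0.2, 1.6, -1.3]
grip_width: 0.0209
grasp_force: 48.6
```

servo_tool:
  motion:
    - [0.04,-0.025,0,0,0,0]
    - [0.08,-0.05,0,0,0,0]
    - [0.12,-0.075,0,0,0,0]
    - [0.165,-0.1,0,0,0,0]
    - [0.21,-0.124,0,0,0,0]
    - [0.21,-0.124,-0.04,0,0,0]
    - [0.21,-0.124,-0.08,0,0,0]
    - [0.21,-0.124,-0.105,0,0,0]
    - [0.21,-0.124,-0.118,0,0,0]
    - [0.21,-0.124,-0.124,0,0,0]
    - [0.21,-0.124,-0.1255,0,0,0]
    - [0.21,-0.124,-0.1255,0,0,0]

```text
time_s: 7.25
ee_pos: [0.6559, -0.1991, 0.009]
tool_rot: [0.001, -0.002, 1.0, -0.0]
wrist_force: [0.9, 0.8, -0.6]
grip_width: 0.0209
grasp_force: 48.7
```

servo_tool:
  motion:
    - [0,0,-0.0015,0,0,0]
    - [0,0,-0.002,0,0,0]
    - [0,0,-0.002,0,0,0]

```text
time_s: 7.55
ee_pos: [0.6557, -0.1992, 0.0066]
tool_rot: [0.001, -0.002, 1.0, -0.0]
wrist_force: [0.9, -0.3, 1.1]
grip_width: 0.0211
grasp_force: 49.1
```

servo_tool:
  motion:
    - [0,0,0,0,0,0]
    - [0,0,0,0,0,0]
    - [0,0,0,0,0,0]
    - [0,0,0.03,0,0,0]
    - [0,0,0.07,0,0,0]
    - [0,0,0.12,0,0,0]
    - [-0.04,0.03,0.14,0,0,0]
    - [-0.08,0.06,0.14,0,0,0.05]
    - [-0.12,0.1,0.14,0,0,0.1]
    - [-0.15,0.14,0.14,0,0,0.14]
  hand: 0.1

```text
time_s: 8.55
ee_pos: [0.5093, -0.0666, 0.146]
tool_rot: [0.0, -0.056, 0.998, -0.0]
wrist_force: [0.8, 0.3, 0.3]
grip_width: 0.0469
grasp_force: 0.0
```

servo_tool:
  motion:
    - [0.003,0.0485,0,0,0,0]
    - [0.003,0.0985,0,0,0,0]
    - [0.003,0.1485,0,0,0,0]
    - [0.003,0.1985,0,0,0,0]
    - [0.003,0.245,0,0,0,0]
    - [0.003,0.2785,0,0,0,0]
    - [0.003,0.2785,-0.03,0,0,0]
    - [0.003,0.2785,-0.06,0,0,0]
    - [0.003,0.2785,-0.085,0,0,0]
    - [0.003,0.2785,-0.095,0,0,0]
    - [0.003,0.2785,-0.095,0,0,0]

```text
time_s: 9.65
ee_pos: [0.5136, 0.2113, 0.0495]
tool_rot: [-0.001, -0.056, 0.998, -0.0]
wrist_force: [0.6, 0.1, 0.7]
grip_width: 0.0469
grasp_force: 0.0
```

Run:
```python
from h import *
c=cap('top'); W=cloud(c); s=arm.read_state(); print(s['ee_pos'],s['wrist_force'],s['grip_width'])
print('tray h',*handle(W,.65,-.2,.06,.017,.035))
print('A',*handle(W,.479,.026,.065,.012,.028))
a=c['image'][110:310,180:400]; b=cap('scene')['image'][200:350,200:400]
a=cv2.resize(a,(440,400),interpolation=cv2.INTER_CUBIC); b=cv2.resize(b,(360,400)) if 0 else cv2.resize(b,(360,270))
o=np.zeros((400,800,3),np.uint8); o[:,:440]=a; o[:270,440:]=b; cv2.imwrite('pics/g2.png',o[:,:,::-1])
```

```text
[0.5143 0.2116 0.0507] [0.3384 0.3533 0.2999] 0.047117878615436606
tray h 271 [ 0.6582 -0.197   0.024 ] yaw -179.2 ends [ 0.7074 -0.1963] [ 0.6081 -0.1976] w [-0.0097  0.0102] mid [ 0.6578 -0.197 ]
A 276 [0.4767 0.0269 0.0203] yaw 72.8 ends [ 0.4619 -0.0211] [0.4913 0.0742] w [-0.0122  0.0129] mid [0.4766 0.0266]
```

View pics/g2.png

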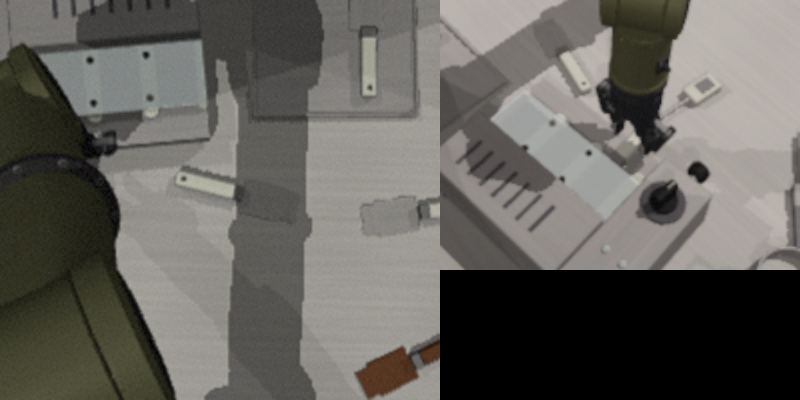

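Clean1 lies flat in the tray (left half, 368, 62), with its handle top at z = 24 mm, which is the 4 mm floor plus 20 mm. The hand is over slot 3's handle but 7 mm off in y, so I correct that and grip.

servo_tool:
  motion:
    - [-0.005,0.0075,0,0,0,0]
    - [-0.005,0.0075,0,0,0,0]
    - [-0.005,0.0075,0,0,0,0]

```text
time_s: 10.05
ee_pos: [0.5094, 0.2198, 0.0514]
tool_rot: [0.001, -0.057, 0.998, 0.0]
wrist_force: [-0.1, -0.3, -0.3]
grip_width: 0.047
grasp_force: 0.0
```

servo_tool:
  motion:
    - [0,0,0,0,0,0]
    - [0,0,0,0,0,0]
    - [0,0,0,0,0,0]
    - [0,0,0,0,0,0]
    - [0,0,0.002,0,0,0]
    - [0,0,0.002,0,0,0]
  hand: -1

```text
time_s: 10.65
ee_pos: [0.5092, 0.219, 0.0525]
tool_rot: [-0.0, -0.056, 0.998, -0.0]
wrist_force: [-0.3, 0.2, -2.0]
grip_width: 0.021
grasp_force: 49.9
```

servo_tool:
  motion:
    - [-0.02,-0.0023,0.001,0,0,0]
    - [-0.04,-0.0045,0.001,0,0,0]
    - [-0.065,-0.0074,0.001,0,0,0]
    - [-0.09,-0.0102,0.001,0,0,0]
    - [-0.115,-0.013,0.001,0,0,0]
    - [-0.115,-0.013,0.03,0,0,0]
    - [-0.115,-0.025,0.07,0,0,0]
    - [-0.1,-0.06,0.1,0,0,-0.04]
    - [-0.07,-0.095,0.11,0,0,-0.1]
    - [-0.04,-0.13,0.11,0,0,-0.144]
    - [-0.04,-0.13,0.11,0,0,-0.144]

```text
time_s: 11.75
ee_pos: [0.4731, 0.0833, 0.163]
tool_rot: [0.002, 0.005, 1.0, -0.001]
wrist_force: [-1.5, 0.7, -2.1]
grip_width: 0.0208
grasp_force: 49.8
```

servo_tool:
  motion:
    - [0.03,-0.035,0,0,0,0]
    - [0.06,-0.07,0,0,0,0]
    - [0.09,-0.105,0,0,0,0]
    - [0.12,-0.14,0,0,0,0]
    - [0.15,-0.17,0,0,0,0]
    - [0.186,-0.189,0,0,0,0]
    - [0.186,-0.189,-0.04,0,0,0]
    - [0.186,-0.189,-0.08,0,0,0]
    - [0.186,-0.189,-0.12,0,0,0]
    - [0.186,-0.189,-0.145,0,0,0]
    - [0.186,-0.189,-0.145,0,0,0]

```text
time_s: 12.85
ee_pos: [0.6518, -0.0989, 0.0128]
tool_rot: [-0.004, -0.0, 1.0, 0.001]
wrist_force: [-0.1, 0.3, -1.4]
grip_width: 0.021
grasp_force: 49.8
```

servo_tool:
  motion:
    - [0,0,-0.006,0,0,0]
    - [0,0,-0.008,0,0,0]
    - [0,0,-0.008,0,0,0]
    - [0,0,-0.008,0,0,0]

```text
time_s: 13.25
ee_pos: [0.656, -0.1, 0.0109]
tool_rot: [0.001, 0.0, 1.0, -0.0]
wrist_force: [0.1, 0.3, -1.8]
grip_width: 0.0207
grasp_force: 49.8
```

servo_tool:
  motion:
    - [0,0,-0.003,0,0,0]
    - [0,0,-0.0045,0,0,0]
    - [0,0,-0.0045,0,0,0]

```text
time_s: 13.55
ee_pos: [0.6554, -0.1, 0.0053]
tool_rot: [0.0, 0.0, 1.0, -0.0]
wrist_force: [-0.3, -0.1, 0.2]
grip_width: 0.0209
grasp_force: 50.0
```

servo_tool:
  motion:
    - [0,0,0,0,0,0]
    - [0,0,0,0,0,0]
    - [0,0,0,0,0,0]
    - [0,0,0.03,0,0,0]
    - [0,0,0.07,0,0,0]
    - [0,0,0.12,0,0,0]
    - [-0.03,0.03,0.16,0,0,0]
    - [-0.06,0.06,0.2,0,0,0]
    - [-0.1,0.1,0.22,0,0,0]
    - [-0.1,0.1,0.22,0,0,0]
    - [-0.1,0.1,0.22,0,0,0]
  hand: 0.2

```text
time_s: 14.65
ee_pos: [0.5541, 0.0035, 0.2277]
tool_rot: [0.002, -0.002, 1.0, 0.001]
wrist_force: [0.6, -0.2, 1.1]
grip_width: 0.0515
grasp_force: 0.0
```

Run:
```python
from h import *
s=arm.read_state(); print(s['ee_pos'],s['time_s'])
for n in('top','scene'):
    c=cap(n); W=cloud(c); print(n)
    for (x,y) in((.655,-.2),(.655,-.1)): print('tray h',*handle(W,x,y,.055,.016,.035))
    for (x,y) in((.479,.026),(.453,-.32),(.54,-.417)): print('used',*handle(W,x,y,.065,.012,.028))
    if n=='scene':
        save(c,'s2.png'); cv2.imwrite('pics/s2c.png',cv2.resize(c['image'][120:400,130:430,::-1],(640,600),interpolation=cv2.INTER_CUBIC))
```

```text
[0.5541 0.0035 0.2277] 14.65
top
tray h 276 [ 0.6577 -0.1969  0.024 ] yaw -179.1 ends [ 0.7077 -0.1961] [ 0.608  -0.1976] w [-0.0097  0.0103] mid [ 0.6578 -0.1969]h.py:25: RuntimeWarning: Mean of empty slice.
  c=P.mean(0); e=np.linalg.eigh(np.cov((P-c)[:,:2].T))[1][:,1]; t=(P-c)[:,:2]@e; n=(P-c)[:,:2]@[-e[1],e[0]]
  ret = um.true_divide(
  avg = a.mean(axis, **keepdims_kw)
h.py:25: RuntimeWarning: Degrees of freedom <= 0 for slice
  c=P.mean(0); e=np.linalg.eigh(np.cov((P-c)[:,:2].T))[1][:,1]; t=(P-c)[:,:2]@e; n=(P-c)[:,:2]@[-e[1],e[0]]
  c *= np.true_divide(1, fact)
  c *= np.true_divide(1, fact)
Traceback (most recent call last):
  File "h.py", line 26, in handle
    return len(P),c,'yaw',np.round(np.degrees(np.arctan2(e[1],e[0])),1),'ends',c[:2]+e*t.min(),c[:2]+e*t.max(),'w',np.round(np.percentile(n,[3,97]),4),'mid',c[:2]+e*(t.min()+t.max())/2
                                                                                       ~~~~~^^
ValueError: zero-size array to reduction operation minimum which has no identity
```

servo_tool:
  motion:
    - [-0.003,-0.05,0,0,0,0]
    - [-0.005,-0.1,0,0,0,0]
    - [-0.007,-0.15,0,0,0,0]
    - [-0.009,-0.2,0,0,0,0]
    - [-0.011,-0.25,-0.01,0,0,0.03]
    - [-0.012,-0.3,-0.02,0,0,0.06]
    - [-0.013,-0.35,-0.03,0,0,0.1]
    - [-0.014,-0.39,-0.04,0,0,0.156]
    - [-0.014,-0.42,-0.05,0,0,0.156]
    - [-0.014,-0.42,-0.05,0,0,0.156]
    - [-0.014,-0.42,-0.05,0,0,0.156]
    - [-0.014,-0.42,-0.05,0,0,0.156]

```text
time_s: 15.9
ee_pos: [0.5416, -0.4191, 0.1746]
tool_rot: [-0.0, -0.062, 0.998, 0.001]
wrist_force: [0.6, -0.1, -0.2]
grip_width: 0.0512
grasp_force: 0.0
```

```bash
python3 - <<'E' 2>&1 | grep -v Warn
from h import *
s=arm.read_state(); print(s['ee_pos'],s['time_s'],s['qpos'],s['tool_rot'])
for n in('top','scene'):
    c=cap(n); W=cloud(c); print(n)
    for nm,x,y,z in(('tray',.655,-.2,.016),('tray',.655,-.1,.016),('used',.479,.026,.012),('used',.453,-.32,.012),('used',.54,-.417,.012)):
        try: print(nm,*handle(W,x,y,.055,z,z+.016))
        except Exception as e: print(nm,'none')
    cv2.imwrite('pics/%s2c.png'%n,cv2.resize(c['image'][110:390,130:430,::-1] if n=='scene' else c['image'][90:290,150:450,::-1],(640,600) if n=='scene' else (750,500),interpolation=cv2.INTER_CUBIC))
E
```

```text
[ 0.5416 -0.4191  0.1746] 15.9 [ 0.6833  0.6397 -0.1092  1.4038  0.0721  1.1027  2.2569] [-0.0001 -0.0615  0.9981  0.0005]
top
tray 273 [ 0.6578 -0.1969  0.024 ] yaw -179.0 ends [ 0.7067 -0.196 ] [ 0.608  -0.1977] w [-0.0096  0.0103] mid [ 0.6574 -0.1969]
tray 275 [ 0.655  -0.0992  0.0239] yaw -179.3 ends [ 0.7056 -0.0987] [ 0.606  -0.0998] w [-0.01    0.0102] mid [ 0.6558 -0.0992]
used 265 [0.475  0.0266 0.0199] yaw 76.9 ends [ 0.4638 -0.0217] [0.4863 0.0754] w [-0.0103  0.0101] mid [0.475  0.0269]
used 272 [ 0.4516 -0.322   0.0203] yaw 99.3 ends [ 0.4597 -0.3718] [ 0.4437 -0.2736] w [-0.0102  0.0102] mid [ 0.4517 -0.3227]
used 287 [ 0.5379 -0.4172  0.02  ] yaw -173.4 ends [ 0.5876 -0.4114] [ 0.4892 -0.4229] w [-0.0095  0.0108] mid [ 0.5384 -0.4172]
scene
tray 202 [ 0.6618 -0.196   0.024 ] yaw -178.9 ends [ 0.7095 -0.195 ] [ 0.6104 -0.1969] w [-0.0092  0.0126] mid [ 0.6599 -0.196 ]
tray 224 [ 0.6604 -0.0977  0.0237] yaw 179.8 ends [ 0.7085 -0.0979] [ 0.6086 -0.0975] w [-0.0091  0.0124] mid [ 0.6585 -0.0977]
used 204 [0.4797 0.0287 0.0203] yaw 76.8 ends [ 0.4676 -0.0229] [0.4904 0.0744] w [-0.0095  0.0112] mid [0.479  0.0258]
used 150 [ 0.4565 -0.3191  0.0201] yaw 99.3 ends [ 0.4653 -0.3727] [ 0.4488 -0.2723] w [-0.0096  0.0117] mid [ 0.4571 -0.3225]
used 159 [ 0.5436 -0.416   0.0196] yaw -173.0 ends [ 0.5915 -0.4101] [ 0.4923 -0.4223] w [-0.0097  0.0127] mid [ 0.5419 -0.4162]
```

View pics/scene2c.png

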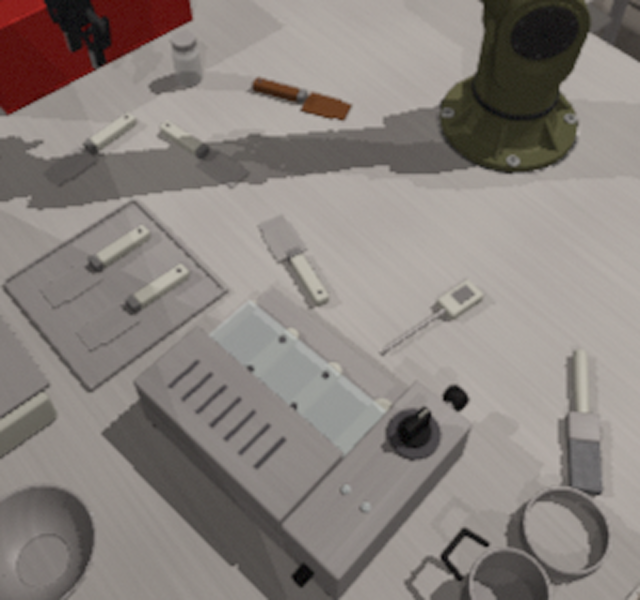

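Both clean scrapers lie flat in the tray (crop 120, 245 and 158, 285), with handle tops at z = 24 mm. The three used ones are at (285, 260), (185, 138) and (110, 132), the slots are empty, and the brown look-alike at (300, 97) is left alone. I take used C first, then put it in slot 3.

servo_tool:
  motion:
    - [-0.0065,0.0015,-0.04,0,0,0]
    - [-0.0065,0.0015,-0.08,0,0,0]
    - [-0.0065,0.0015,-0.12,0,0,0]
    - [-0.0065,0.0015,-0.15,0,0,0]
    - [-0.0065,0.0015,-0.165,0,0,0]
    - [-0.0065,0.0015,-0.171,0,0,0]
    - [-0.0065,0.0015,-0.171,0,0,0]
    - [-0.0065,0.0015,-0.171,0,0,0]

```text
time_s: 16.8
ee_pos: [0.5358, -0.419, 0.0059]
tool_rot: [0.001, -0.061, 0.998, -0.001]
wrist_force: [-0.8, 0.1, -0.4]
grip_width: 0.0515
grasp_force: 0.0
```

servo_tool:
  motion:
    - [0,0,0,0,0,0]
    - [0,0,0,0,0,0]
    - [0,0,0,0,0,0]
    - [0,0,0,0,0,0]
    - [0,0,0,0,0,0]
  hand: -1

```text
time_s: 17.3
ee_pos: [0.5355, -0.419, 0.0056]
tool_rot: [0.001, -0.061, 0.998, -0.001]
wrist_force: [-0.8, 1.0, 6.3]
grip_width: 0.0208
grasp_force: 50.3
```

servo_tool:
  motion:
    - [0,0,0.005,0,0,0]
    - [0,0,0.03,0,0,0]
    - [0,0,0.07,0,0,0]
    - [0,0,0.11,0,0,0]
    - [-0.01,0.04,0.14,0,0,0]
    - [-0.02,0.08,0.14,0,0,0]
    - [-0.03,0.12,0.14,0,0,0]
    - [-0.04,0.165,0.14,0,0,0]
    - [-0.05,0.21,0.14,0,0,0]
    - [-0.06,0.255,0.14,0,0,0]
    - [-0.07,0.3,0.14,0,0,-0.012]
    - [-0.07,0.3,0.14,0,0,-0.012]

```text
time_s: 18.5
ee_pos: [0.4633, -0.1117, 0.1445]
tool_rot: [-0.0, -0.061, 0.998, 0.002]
wrist_force: [0.8, -0.8, -0.8]
grip_width: 0.0203
grasp_force: 49.4
```

servo_tool:
  motion:
    - [-0.01,0.045,0,0,0,0]
    - [-0.02,0.09,0,0,0,0]
    - [-0.03,0.135,0,0,0,0]
    - [-0.04,0.18,0,0,0,0]
    - [-0.05,0.225,0,0,0,0]
    - [-0.06,0.27,0,0,0,0]
    - [-0.068,0.31,0,0,0,0]
    - [-0.068,0.327,0,0,0,0]
    - [-0.068,0.327,-0.04,0,0,0]
    - [-0.068,0.327,-0.08,0,0,0]
    - [-0.068,0.327,-0.08,0,0,0]
    - [-0.068,0.327,-0.08,0,0,0]

```text
time_s: 19.7
ee_pos: [0.3966, 0.2082, 0.0644]
tool_rot: [-0.001, -0.056, 0.998, -0.001]
wrist_force: [0.3, 1.2, -0.9]
grip_width: 0.0208
grasp_force: 49.5
```

```bash
cat >> h.py <<'E'
A=np.radians(6.5); U=np.array([np.cos(A),np.sin(A)]); V=np.array([-U[1],U[0]])
def st():
    s=arm.read_state(); q=s['tool_rot']; p=s['ee_pos']
    print('t',s['time_s'],'p',p,'XY',p[:2]@U,p[:2]@V,'psi',np.degrees(2*np.arctan2(q[2],q[1]))-90,'q',q,'F',s['wrist_force'],'w',s['grip_width'],'q7',s['qpos'][6])
E
python3 - <<'E'
from h import *
st()
E
```

```text
t 19.7 p [0.3966 0.2082 0.0644] XY 0.4176597076887133 0.16197107682884432 psi 96.46552512698696 q [-0.0008 -0.0564  0.9984 -0.0005] F [ 0.2781  1.2418 -0.934 ] w 0.020803077902008683 q7 0.9859493482220333
```

servo_tool:
  motion:
    - [0,0,-0.0055,0,0,0]
    - [0.02,0.0023,-0.0055,0,0,0]
    - [0.035,0.004,-0.0055,0,0,0]
    - [0.05,0.0057,-0.0055,0,0,0]
    - [0.065,0.0074,-0.0055,0,0,0]
    - [0.08,0.0091,-0.0055,0,0,0]
    - [0.08,0.0091,-0.0055,0,0,0]

```text
time_s: 20.4
ee_pos: [0.4799, 0.2179, 0.0604]
tool_rot: [0.002, -0.056, 0.998, 0.001]
wrist_force: [-0.3, -0.9, -0.1]
grip_width: 0.0205
grasp_force: 49.5
```

Run:
```python
from h import *
st()
c=cap('scene'); cv2.imwrite('pics/i1.png',cv2.resize(c['image'][230:350,220:380,::-1],(800,600),interpolation=cv2.INTER_CUBIC))
```

```text
t 20.4 p [0.4799 0.2179 0.0604] XY 0.501458736380346 0.16222148035842948 psi 96.36690431839295 q [ 0.0024 -0.0555  0.9985  0.0008] F [-0.2693 -0.9217 -0.0792] w 0.02051220929728388 q7 1.0532268258974968
```

View pics/i1.png

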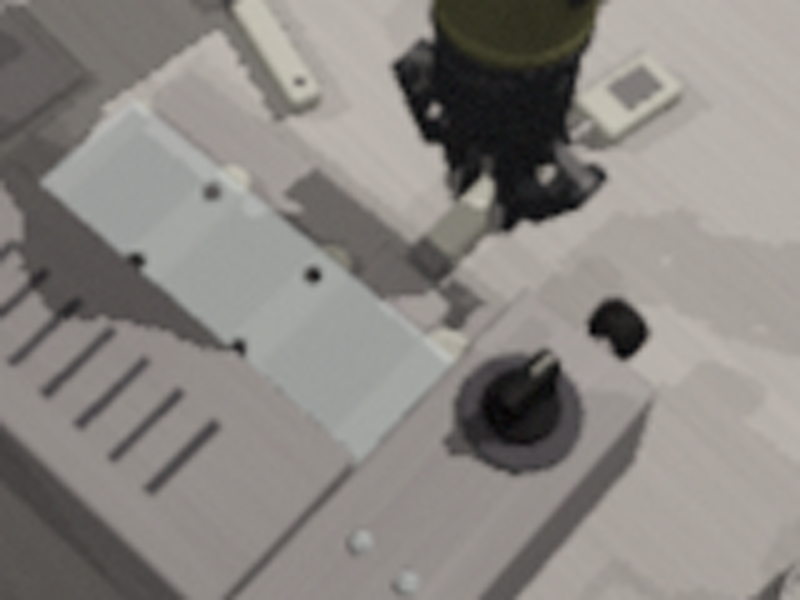

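The blade is between the noses (335, 255) and (445, 345) with no contact force, so I push on home.

servo_tool:
  motion:
    - [0.01,0.0011,0,0,0,0]
    - [0.018,0.002,0,0,0,0]
    - [0.024,0.0027,0,0,0,0]
    - [0.028,0.0032,0,0,0,0]
    - [0.031,0.0035,0,0,0,0]
    - [0.034,0.0039,0,0,0,0]
    - [0.034,0.0039,0,0,0,0]

```text
time_s: 21.15
ee_pos: [0.5092, 0.2213, 0.0581]
tool_rot: [-0.002, -0.057, 0.998, -0.001]
wrist_force: [-4.4, -0.6, -1.2]
grip_width: 0.0203
grasp_force: 49.7
```

Run:
```python
from h import *
st()
```

```text
t 21.15 p [0.5092 0.2213 0.0581] XY 0.5309618237496986 0.16220350456043287 psi 96.5012842310488 q [-0.0017 -0.0567  0.9984 -0.0005] F [-4.4354 -0.5684 -1.2192] w 0.020323793393324713 q7 1.0788194555912782
```

servo_tool:
  motion:
    - [0.002,0.0002,-0.001,0,0,0]
    - [0.004,0.0005,-0.002,0,0,0]
    - [0.004,0.0005,-0.002,0,0,0]
    - [0.004,0.0005,-0.002,0,0,0]

```text
time_s: 21.55
ee_pos: [0.5093, 0.2212, 0.0556]
tool_rot: [-0.005, -0.057, 0.998, -0.001]
wrist_force: [-13.8, -1.8, 4.6]
grip_width: 0.0206
grasp_force: 50.3
```

servo_tool:
  motion:
    - [-0.003,0,0,0,0,0]
    - [-0.003,0,0,0,0,0]
    - [-0.003,0,0,0,0,0]
    - [-0.003,0,0.03,0,0,0]
    - [-0.003,0,0.08,0,0,0]
    - [-0.003,0,0.12,0,0,0]
    - [-0.01,-0.04,0.14,0,0,-0.19]
    - [-0.02,-0.085,0.14,0,0,-0.38]
    - [-0.03,-0.13,0.14,0,0,-0.56]
    - [-0.04,-0.175,0.14,0,0,-0.75]
    - [-0.04,-0.22,0.14,0,0,-0.93]
    - [-0.04,-0.22,0.14,0,0,-0.93]
  hand: 0.1

```text
time_s: 22.75
ee_pos: [0.4749, -0.0048, 0.1973]
tool_rot: [0.001, 0.31, 0.951, -0.001]
wrist_force: [-0.1, 0.5, 0.1]
grip_width: 0.0466
grasp_force: 0.0
```

servo_tool:
  motion:
    - [-0.004,-0.045,0,0,0,-0.18]
    - [-0.006,-0.09,0,0,0,-0.36]
    - [-0.008,-0.135,0,0,0,-0.54]
    - [-0.01,-0.18,0,0,0,-0.73]
    - [-0.012,-0.225,0,0,0,-0.91]
    - [-0.014,-0.27,0,0,0,-1]
    - [-0.014,-0.315,-0.02,0,0,-1]
    - [-0.014,-0.333,-0.05,0,0,-1]
    - [-0.014,-0.333,-0.08,0,0,-1]
    - [-0.014,-0.333,-0.09,0,0,-1]
    - [-0.014,-0.333,-0.09,0,0,-1]
  hand: 0.2

```text
time_s: 23.85
ee_pos: [0.4606, -0.33, 0.1055]
tool_rot: [-0.001, 0.645, 0.764, -0.0]
wrist_force: [0.0, -0.4, 0.7]
grip_width: 0.0514
grasp_force: 0.0
```

```bash
python3 - <<'E' 2>&1 | grep -v Warn
from h import *
st()
for n in('top','scene'):
    c=cap(n); W=cloud(c); print(n)
    for nm,x,y,z,r in(('slot3',.50,.219,.064,.036),('used',.479,.026,.012,.055),('used',.453,-.32,.012,.055),('tray',.655,-.2,.016,.055),('tray',.655,-.1,.016,.055)):
        try: print(nm,*handle(W,x,y,r,z,z+.014))
        except Exception as e: print(nm,'none')
E
```

```text
t 23.85 p [ 0.4606 -0.33    0.1055] XY 0.42032476803159713 -0.3799772651857475 psi 9.68740616371926 q [-0.0014  0.6449  0.7643 -0.    ] F [ 0.017  -0.4066  0.747 ] w 0.0513824463002661 q7 0.9334328249327668
top
slot3 207 [0.5002 0.2197 0.07  ] yaw -174.6 ends [0.5348 0.2229] [0.4652 0.2163] w [-0.0106  0.0098] mid [0.5    0.2196]
used 263 [0.4749 0.0265 0.0202] yaw 76.9 ends [ 0.4637 -0.0216] [0.4863 0.0753] w [-0.0104  0.0102] mid [0.475  0.0269]
used 255 [ 0.4512 -0.32    0.0203] yaw 99.0 ends [ 0.4588 -0.3687] [ 0.4439 -0.274 ] w [-0.0104  0.0101] mid [ 0.4514 -0.3214]
tray 268 [ 0.6578 -0.197   0.0238] yaw -178.9 ends [ 0.7073 -0.196 ] [ 0.6085 -0.1979] w [-0.0097  0.0102] mid [ 0.6579 -0.197 ]
tray 276 [ 0.655  -0.0992  0.0243] yaw -179.4 ends [ 0.7052 -0.0986] [ 0.6053 -0.0998] w [-0.0099  0.0102] mid [ 0.6553 -0.0992]
scene
slot3 182 [0.5013 0.2206 0.0705] yaw -173.0 ends [0.5341 0.2246] [0.466  0.2162] w [-0.0098  0.0112] mid [0.5001 0.2204]
used 203 [0.4796 0.0286 0.0201] yaw 77.0 ends [ 0.4674 -0.024 ] [0.4902 0.0748] w [-0.0095  0.0108] mid [0.4788 0.0254]
used 150 [ 0.4563 -0.3202  0.0198] yaw 100.5 ends [ 0.4657 -0.3709] [ 0.4478 -0.2739] w [-0.009   0.0117] mid [ 0.4567 -0.3224]
tray 198 [ 0.6615 -0.1963  0.0238] yaw -179.1 ends [ 0.7092 -0.1956] [ 0.6118 -0.1971] w [-0.0091  0.0121] mid [ 0.6605 -0.1963]
tray 223 [ 0.6598 -0.0974  0.024 ] yaw 179.3 ends [ 0.708 -0.098] [ 0.608  -0.0968] w [-0.0091  0.0115] mid [ 0.658  -0.0974]
```

servo_tool:
  motion:
    - [-0.0055,0.001,-0.03,0,0,0]
    - [-0.0055,0.001,-0.06,0,0,0]
    - [-0.0055,0.001,-0.085,0,0,0]
    - [-0.0055,0.001,-0.096,0,0,0]
    - [-0.0055,0.001,-0.098,0,0,0]
    - [-0.0055,0.001,-0.098,0,0,0]

```text
time_s: 24.55
ee_pos: [0.4561, -0.3303, 0.0098]
tool_rot: [0.001, 0.645, 0.764, 0.0]
wrist_force: [-0.5, 0.4, 0.3]
grip_width: 0.0511
grasp_force: 0.0
```

servo_tool:
  motion:
    - [0,0,0,0,0,0]
    - [0,0,0,0,0,0]
    - [0,0,0,0,0,0]
    - [0,0,0,0,0,0]
    - [0,0,0,0,0,0]
  hand: -1

```text
time_s: 25.05
ee_pos: [0.456, -0.3304, 0.01]
tool_rot: [0.001, 0.645, 0.764, 0.0]
wrist_force: [-0.8, -0.2, 6.6]
grip_width: 0.0206
grasp_force: 49.2
```

Run:
```python
from h import *
st()
```

```text
t 25.05 p [ 0.456  -0.3304  0.01  ] XY 0.4156803669591379 -0.3798866090137586 psi 9.63711044265689 q [0.0011 0.6452 0.764  0.0002] F [-0.8219 -0.222   6.6372] w 0.02055001739475677 q7 0.9820351203050898
```

servo_tool:
  motion:
    - [0,0,0.005,0,0,0]
    - [0,0,0.03,0,0,0]
    - [0,0,0.07,0,0,0]
    - [0,0,0.11,0,0,0]
    - [0,0.03,0.14,0,0,-0.18]
    - [-0.01,0.07,0.14,0,0,-0.36]
    - [-0.02,0.11,0.14,0,0,-0.54]
    - [-0.02,0.15,0.14,0,0,-0.72]
    - [-0.025,0.19,0.14,0,0,-0.9]
    - [-0.025,0.23,0.14,0,0,-1]
    - [-0.025,0.23,0.14,0,0,-1]

```text
time_s: 26.15
ee_pos: [0.4299, -0.0934, 0.1485]
tool_rot: [-0.002, 0.887, 0.462, 0.0]
wrist_force: [-0.1, -0.5, -1.6]
grip_width: 0.0207
grasp_force: 49.3
```

servo_tool:
  motion:
    - [-0.005,0.04,0,0,0,-0.18]
    - [-0.01,0.08,0,0,0,-0.36]
    - [-0.015,0.12,0,0,0,-0.54]
    - [-0.02,0.16,0,0,0,-0.72]
    - [-0.025,0.2,0,0,0,-0.9]
    - [-0.029,0.2315,-0.02,0,0,-1]
    - [-0.029,0.2315,-0.06,0,0,-1]
    - [-0.029,0.2315,-0.075,0,0,-1]
    - [-0.029,0.2315,-0.075,0,0,-1]
    - [-0.029,0.2315,-0.075,0,0,-1]

```text
time_s: 27.15
ee_pos: [0.4017, 0.1311, 0.0741]
tool_rot: [-0.0, 0.997, 0.084, 0.0]
wrist_force: [-0.1, -0.2, -1.7]
grip_width: 0.0204
grasp_force: 49.3
```

Run:
```python
from h import *
st()
c=cap('scene'); cv2.imwrite('pics/i2.png',cv2.resize(c['image'][210:330,220:380,::-1],(640,480),interpolation=cv2.INTER_CUBIC))
W=cloud(c); m=(W[...,2]>.06)&(W[...,2]<.095)&(W[...,0]>.42)&(W[...,0]<.57)&(abs(W[...,1]-.14)<.05); P=W[m]; print(rect(P),np.percentile(P[:,2],[5,50,95]))
```

```text
t 27.15 p [0.4017 0.1311 0.0741] XY 0.4139133743575606 0.08479657837388091 psi -80.41903406866034 q [-0.0001  0.9965  0.0835  0.0001] F [-0.093  -0.1522 -1.7436] w 0.02038960346523064 q7 -1.1775740452324386
(array([0.4948, 0.1494]), array([ 84., 148.]), 88.6) [0.0653 0.069  0.0859]
```

View pics/i2.png

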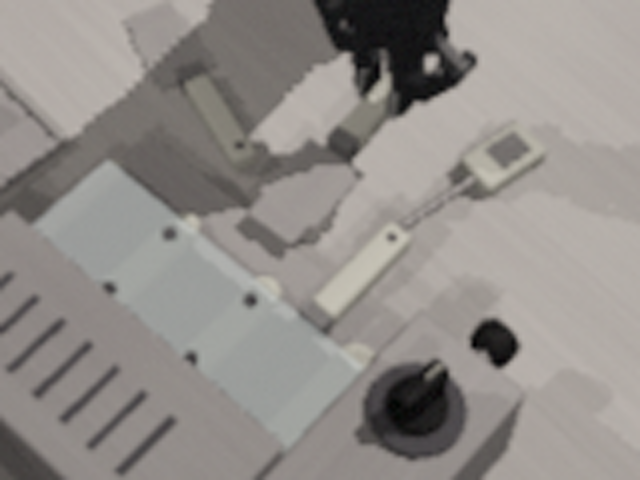

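Used B is lined up in front of slot 2, between the noses at (190, 222) and (267, 288). The slot 3 scraper at (360, 270) is home. I trim the yaw by 3° and insert.

servo_tool:
  motion:
    - [0,0,-0.0105,0,0,-0.069]
    - [0,0,-0.0105,0,0,-0.069]
    - [0.02,0.0023,-0.0105,0,0,-0.069]
    - [0.035,0.004,-0.0105,0,0,-0.069]
    - [0.05,0.0057,-0.0105,0,0,-0.069]
    - [0.065,0.0074,-0.0105,0,0,-0.069]
    - [0.08,0.0091,-0.0105,0,0,-0.069]
    - [0.095,0.0108,-0.0105,0,0,-0.069]
    - [0.105,0.0119,-0.0105,0,0,-0.069]
    - [0.105,0.0119,-0.0105,0,0,-0.069]

```text
time_s: 28.2
ee_pos: [0.5079, 0.1434, 0.0639]
tool_rot: [0.0, 0.998, 0.057, 0.001]
wrist_force: [0.3, -0.2, -1.4]
grip_width: 0.0205
grasp_force: 49.4
```

Run:
```python
from h import *
st()
```

```text
t 28.2 p [0.5079 0.1434 0.0639] XY 0.5208275562268898 0.08499553720635221 psi -83.44314537548301 q [0.     0.9984 0.0572 0.0011] F [ 0.34   -0.2424 -1.4384] w 0.020484638120147412 q7 -1.2123773056019036
```

servo_tool:
  motion:
    - [0.004,0.0005,-0.001,0,0,0]
    - [0.007,0.0008,-0.002,0,0,0]
    - [0.01,0.0011,-0.003,0,0,0]
    - [0.012,0.0014,-0.003,0,0,0]
    - [0.014,0.0016,-0.003,0,0,0]
    - [0.014,0.0016,-0.003,0,0,0]

```text
time_s: 28.8
ee_pos: [0.5166, 0.1446, 0.0599]
tool_rot: [-0.0, 0.998, 0.057, -0.004]
wrist_force: [-10.3, -1.7, 10.6]
grip_width: 0.0205
grasp_force: 50.8
```

Run:
```python
from h import *
st()
```

```text
t 28.8 p [0.5166 0.1446 0.0599] XY 0.5296136847086841 0.08520770396189412 psi -83.49362890522485 q [-0.0004  0.9984  0.0567 -0.0036] F [-10.2899  -1.6528  10.5889] w 0.020513085454204976 q7 -1.2130174934686764
```

servo_tool:
  motion:
    - [-0.003,0,0.002,0,0,0]
    - [-0.003,0,0.002,0,0,0]
    - [-0.003,0,0.002,0,0,0]
    - [-0.003,0,0.04,0,0,0]
    - [-0.003,0,0.09,0,0,0]
    - [-0.015,-0.02,0.13,0,0,0.18]
    - [-0.02,-0.04,0.13,0,0,0.36]
    - [-0.03,-0.06,0.13,0,0,0.54]
    - [-0.04,-0.09,0.13,0,0,0.72]
    - [-0.042,-0.116,0.13,0,0,0.9]
    - [-0.042,-0.116,0.1,0,0,1]
    - [-0.042,-0.116,0.1,0,0,1]
  hand: 0

```text
time_s: 30.0
ee_pos: [0.4769, 0.0285, 0.1583]
tool_rot: [-0.001, 0.901, 0.434, -0.002]
wrist_force: [-0.5, 0.1, -0.4]
grip_width: 0.0428
grasp_force: 0.0
```

servo_tool:
  motion:
    - [0,0,-0.02,0,0,0.19]
    - [0,0,-0.04,0,0,0.38]
    - [0,0,-0.06,0,0,0.564]
    - [0,0,-0.08,0,0,0.564]
    - [0,0,-0.08,0,0,0.564]
    - [0,0,-0.08,0,0,0.564]

```text
time_s: 30.6
ee_pos: [0.4786, 0.0294, 0.0806]
tool_rot: [-0.0, 0.784, 0.621, -0.0]
wrist_force: [-0.1, -0.6, -0.1]
grip_width: 0.0429
grasp_force: 0.0
```

```bash
python3 - <<'E' 2>&1 | grep -v Warn
from h import *
st()
for n in('top','scene'):
    c=cap(n); W=cloud(c); print(n)
    for nm,x,y,z,r in(('slot3',.50,.219,.064,.036),('slot2',.51,.144,.064,.036),('A',.479,.026,.012,.055)):
        try: print(nm,*handle(W,x,y,r,z,z+.014))
        except Exception as e: print(nm,'none')
c=cap('scene'); cv2.imwrite('pics/i3.png',cv2.resize(c['image'][190:340,200:360,::-1],(640,600),interpolation=cv2.INTER_CUBIC))
E
```

```text
c=P.mean(0); e=np.linalg.eigh(np.cov((P-c)[:,:2].T))[1][:,1]; t=(P-c)[:,:2]@e; n=(P-c)[:,:2]@[-e[1],e[0]]
  ret = um.true_divide(
  avg = a.mean(axis, **keepdims_kw)
  c=P.mean(0); e=np.linalg.eigh(np.cov((P-c)[:,:2].T))[1][:,1]; t=(P-c)[:,:2]@e; n=(P-c)[:,:2]@[-e[1],e[0]]
  c *= np.true_divide(1, fact)
  c *= np.true_divide(1, fact)
t 30.6 p [0.4786 0.0294 0.0806] XY 0.47890532280134124 -0.024938197246996696 psi -13.190311518154914 q [-0.      0.7836  0.6212 -0.0002] F [-0.0934 -0.5652 -0.1053] w 0.04289357535375844 q7 -0.04762922571947217
top
slot3 210 [0.5002 0.2198 0.0701] yaw -173.9 ends [0.5347 0.2234] [0.4654 0.216 ] w [-0.0103  0.0099] mid [0.5001 0.2197]
slot2 208 [0.5098 0.1437 0.0701] yaw -173.2 ends [0.5449 0.1479] [0.4751 0.1396] w [-0.0105  0.01  ] mid [0.51   0.1438]
A none
scene
slot3 184 [0.5013 0.2207 0.0706] yaw -173.1 ends [0.5348 0.2247] [0.465  0.2163] w [-0.0099  0.0109] mid [0.4999 0.2205]
slot2 168 [0.5102 0.145  0.0706] yaw -173.2 ends [0.5445 0.1491] [0.4753 0.1408] w [-0.0095  0.0109] mid [0.5099 0.1449]
A 178 [0.4804 0.0339 0.0201] yaw 76.6 ends [ 0.4671 -0.0218] [0.4905 0.0761] w [-0.0103  0.0105] mid [0.4788 0.0272]
```

View pics/i3.png

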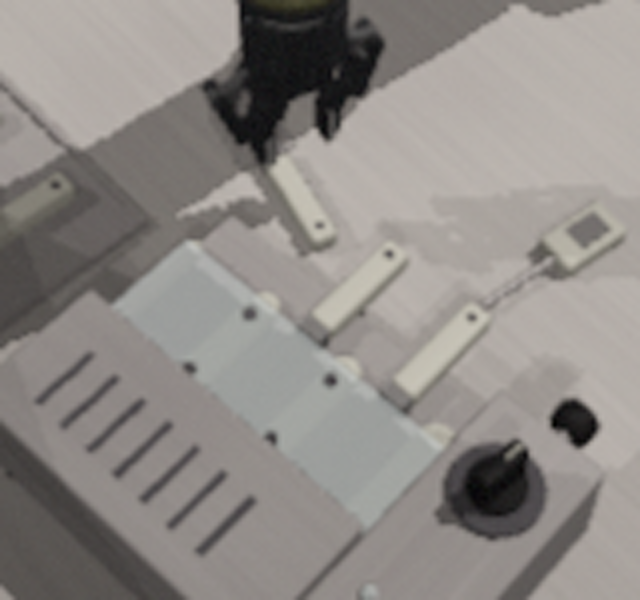

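The scrapers in slots 2 and 3 sit home with handle tops at 70 mm (crop 360, 290 and 440, 355). Used A's handle at (305, 205) lies between the fingers, so I go down and grip it.

servo_tool:
  motion:
    - [0,0,-0.03,0,0,0]
    - [0,0,-0.055,0,0,0]
    - [0,0,-0.07,0,0,0]
    - [0,0,-0.073,0,0,0]
    - [0,0,-0.073,0,0,0]
    - [0,0,-0.073,0,0,0]

```text
time_s: 31.35
ee_pos: [0.479, 0.0291, 0.0081]
tool_rot: [0.0, 0.783, 0.622, 0.001]
wrist_force: [-0.1, -0.4, 0.3]
grip_width: 0.043
grasp_force: 0.0
```

servo_tool:
  motion:
    - [0,0,0,0,0,0]
    - [0,0,0,0,0,0]
    - [0,0,0,0,0,0]
    - [0,0,0,0,0,0]
    - [0,0,0,0,0,0]
  hand: -1

```text
time_s: 31.85
ee_pos: [0.4789, 0.0292, 0.0081]
tool_rot: [0.0, 0.783, 0.622, 0.001]
wrist_force: [-1.1, 0.4, 7.8]
grip_width: 0.0204
grasp_force: 49.1
```

Run:
```python
from h import *
st()
```

```text
t 31.85 p [0.4789 0.0292 0.0081] XY 0.4790971567412469 -0.02519689062285713 psi -13.116452219939987 q [0.0004 0.7832 0.6217 0.0008] F [-1.1114  0.3945  7.7556] w 0.020437308602064063 q7 0.020136380401553928
```

servo_tool:
  motion:
    - [0,0,0.005,0,0,0]
    - [0,0,0.03,0,0,0]
    - [0,0,0.07,0,0,0]
    - [-0.01,0,0.11,0,0,0]
    - [-0.03,0.005,0.13,0,0,0.18]
    - [-0.04,0.01,0.13,0,0,0.36]
    - [-0.05,0.015,0.13,0,0,0.54]
    - [-0.06,0.02,0.13,0,0,0.72]
    - [-0.0675,0.025,0.13,0,0,0.9]
    - [-0.0675,0.025,0.13,0,0,1]
    - [-0.0675,0.025,0.13,0,0,1]

```text
time_s: 32.95
ee_pos: [0.4105, 0.0541, 0.1376]
tool_rot: [0.0, 0.485, 0.874, 0.0]
wrist_force: [-0.0, -1.1, -0.4]
grip_width: 0.0207
grasp_force: 49.4
```

servo_tool:
  motion:
    - [0,0,0,0,0,0.18]
    - [0,0,0,0,0,0.36]
    - [0,0,0,0,0,0.54]
    - [0,0,0,0,0,0.72]
    - [0,0,0,0,0,0.9]
    - [0,0,0,0,0,1]
    - [0,0,0,0,0,1]

```text
time_s: 33.65
ee_pos: [0.4108, 0.0537, 0.1372]
tool_rot: [0.0, 0.115, 0.993, -0.0]
wrist_force: [-0.4, -0.6, -1.6]
grip_width: 0.0206
grasp_force: 49.4
```

servo_tool:
  motion:
    - [0,0,-0.01,0,0,0.18]
    - [0,0,-0.03,0,0,0.36]
    - [0,0,-0.05,0,0,0.436]
    - [0,0,-0.06,0,0,0.436]
    - [0,0,-0.06,0,0,0.436]
    - [0,0,-0.06,0,0,0.436]

```text
time_s: 34.25
ee_pos: [0.4109, 0.054, 0.0773]
tool_rot: [-0.0, -0.055, 0.998, -0.0]
wrist_force: [0.5, 0.5, -0.8]
grip_width: 0.0204
grasp_force: 49.4
```

Run:
```python
from h import *
st()
c=cap('scene'); cv2.imwrite('pics/i4.png',cv2.resize(c['image'][190:340,200:360,::-1],(480,450),interpolation=cv2.INTER_CUBIC))
```

```text
t 34.25 p [0.4109 0.054  0.0773] XY 0.414326991245494 0.0071428647476562135 psi 96.36204816423918 q [-0.0001 -0.0555  0.9985 -0.0002] F [ 0.4701  0.4561 -0.7613] w 0.020372780241270948 q7 1.3923776201814186
```

View pics/i4.png

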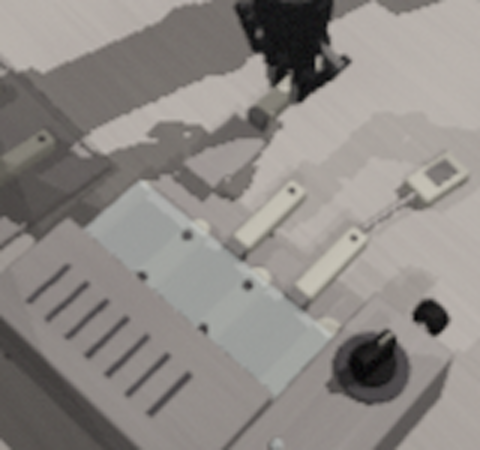

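Used A's blade (225, 165) is aimed at slot 1, left of the nose at (200, 228). I lower it and insert.

servo_tool:
  motion:
    - [0,0,-0.016,0,0,0]
    - [0,0,-0.016,0,0,0]
    - [0.02,0.0023,-0.016,0,0,0]
    - [0.035,0.004,-0.016,0,0,0]
    - [0.05,0.0057,-0.016,0,0,0]
    - [0.065,0.0074,-0.016,0,0,0]
    - [0.08,0.0091,-0.016,0,0,0]
    - [0.095,0.0108,-0.016,0,0,0]
    - [0.105,0.0119,-0.016,0,0,0]
    - [0.105,0.0119,-0.016,0,0,0]

```text
time_s: 35.3
ee_pos: [0.5172, 0.0662, 0.0617]
tool_rot: [0.001, -0.057, 0.998, 0.0]
wrist_force: [-0.5, -0.3, -1.8]
grip_width: 0.0202
grasp_force: 49.4
```

Run:
```python
from h import *
st()
```

```text
t 35.3 p [0.5172 0.0662 0.0617] XY 0.521406534609923 0.0072527275836616195 psi 96.48654714263955 q [ 0.0009 -0.0566  0.9984  0.0001] F [-0.4961 -0.2836 -1.7511] w 0.020237937341170506 q7 1.4120920756511126
```

servo_tool:
  motion:
    - [0.004,0.0005,-0.001,0,0,0]
    - [0.007,0.0008,-0.002,0,0,0]
    - [0.01,0.0011,-0.003,0,0,0]
    - [0.012,0.0014,-0.003,0,0,0]
    - [0.014,0.0016,-0.003,0,0,0]
    - [0.014,0.0016,-0.003,0,0,0]

```text
time_s: 35.9
ee_pos: [0.5288, 0.0675, 0.0582]
tool_rot: [-0.001, -0.057, 0.998, -0.0]
wrist_force: [-5.3, -0.4, 5.5]
grip_width: 0.0205
grasp_force: 50.2
```

Run:
```python
from h import *
st()
```

```text
t 35.9 p [0.5288 0.0675 0.0582] XY 0.5329959182581149 0.007190609252602453 psi 96.527745793192 q [-0.001  -0.0569  0.9984 -0.0002] F [-5.3159 -0.4301  5.5381] w 0.020475536928858656 q7 1.4146045186163745
```

servo_tool:
  motion:
    - [0.002,0.0002,0,0,0,0]
    - [0.004,0.0004,0,0,0,0]
    - [0.004,0.0004,0,0,0,0]
    - [0.004,0.0004,0,0,0,0]

```text
time_s: 36.3
ee_pos: [0.5288, 0.0674, 0.0581]
tool_rot: [-0.005, -0.057, 0.998, -0.001]
wrist_force: [-14.7, -0.7, 16.8]
grip_width: 0.0205
grasp_force: 51.6
```

Run:
```python
from h import *
st()
```

```text
t 36.3 p [0.5288 0.0674 0.0581] XY 0.5330304256751919 0.007147738330927314 psi 96.53612728620112 q [-0.0045 -0.057   0.9984 -0.0006] F [-14.7257  -0.6935  16.7845] w 0.02052520674474579 q7 1.4155798707076754
```

servo_tool:
  motion:
    - [-0.004,0,0.002,0,0,0]
    - [-0.004,0,0.002,0,0,0]
    - [-0.004,0,0.002,0,0,0]
    - [-0.004,0,0.04,0,0,0]
    - [-0.004,0,0.09,0,0,0]
    - [-0.004,0,0.13,0,0,-0.1]
    - [0,0.045,0.145,0,0,-0.163]
    - [0.01,0.09,0.145,0,0,-0.163]
    - [0.02,0.135,0.145,0,0,-0.163]
    - [0.03,0.18,0.145,0,0,-0.163]
    - [0.035,0.22,0.145,0,0,-0.163]
    - [0.035,0.22,0.145,0,0,-0.163]
  hand: 0.1

```text
time_s: 37.5
ee_pos: [0.5677, 0.2962, 0.2023]
tool_rot: [-0.0, 0.003, 1.0, 0.002]
wrist_force: [0.1, -0.6, 0.1]
grip_width: 0.047
grasp_force: 0.0
```

```bash
python3 - <<'E' 2>&1 | grep -v Warn
from h import *
st()
for n in('top','scene'):
    c=cap(n); W=cloud(c); print(n)
    for nm,x,y,z,r in(('slot3',.50,.219,.064,.036),('slot2',.51,.144,.064,.036),('slot1',.517,.067,.064,.036),('tray',.655,-.2,.016,.055),('tray',.655,-.1,.016,.055),('bar',.566,.33,.135,.03)):
        try: print(nm,*handle(W,x,y,r,z,z+.015))
        except Exception as e: print(nm,'none')
cv2.imwrite('pics/i5.png',cv2.resize(c['image'][190:340,200:360,::-1],(640,600),interpolation=cv2.INTER_CUBIC))
E
```

```text
t 37.5 p [0.5677 0.2962 0.2023] XY 0.5975383634359547 0.22999230548925148 psi 89.6660262860556 q [-0.0004  0.0029  1.      0.0025] F [ 0.0905 -0.5772  0.1182] w 0.047028292025472256 q7 0.9890448642149792
top
slot3 194 [0.5011 0.2291 0.0691] yaw 177.5 ends [0.5356 0.2277] [0.4655 0.2307] w [-0.011   0.0094] mid [0.5006 0.2292]
slot2 205 [0.51   0.1438 0.0701] yaw -173.3 ends [0.5449 0.1479] [0.4751 0.1397] w [-0.0103  0.0098] mid [0.51   0.1438]
slot1 207 [0.5172 0.0666 0.0703] yaw -174.0 ends [0.552  0.0703] [0.4824 0.0629] w [-0.0102  0.0102] mid [0.5172 0.0666]
tray 273 [ 0.6575 -0.1969  0.0241] yaw -179.4 ends [ 0.7071 -0.1963] [ 0.608  -0.1974] w [-0.0096  0.0102] mid [ 0.6576 -0.1969]
tray 274 [ 0.655  -0.0993  0.024 ] yaw -179.5 ends [ 0.7057 -0.0988] [ 0.6059 -0.0998] w [-0.0101  0.0103] mid [ 0.6558 -0.0993]
bar 58 [0.5604 0.3273 0.1433] yaw 179.8 ends [0.5739 0.3273] [0.5474 0.3274] w [-0.0066  0.0046] mid [0.5606 0.3273]
scene
slot3 110 [0.5127 0.2295 0.07  ] yaw 178.8 ends [0.5361 0.229 ] [0.4851 0.2301] w [-0.0107  0.01  ] mid [0.5106 0.2296]
slot2 136 [0.5171 0.145  0.0705] yaw -168.2 ends [0.5445 0.1507] [0.4831 0.1379] w [-0.01    0.0101] mid [0.5138 0.1443]
slot1 157 [0.5181 0.068  0.0706] yaw -173.9 ends [0.5523 0.0716] [0.4835 0.0643] w [-0.0091  0.011 ] mid [0.5179 0.0679]
tray 203 [ 0.6616 -0.196   0.0238] yaw -179.0 ends [ 0.7097 -0.1951] [ 0.6115 -0.1969] w [-0.0097  0.0133] mid [ 0.6606 -0.196 ]
tray 224 [ 0.6606 -0.0976  0.0238] yaw 179.6 ends [ 0.7085 -0.0978] [ 0.6086 -0.0972] w [-0.0096  0.0115] mid [ 0.6585 -0.0975]
bar 96 [0.5687 0.3307 0.1437] yaw 178.5 ends [0.5862 0.3302] [0.5492 0.3312] w [-0.0059  0.0072] mid [0.5677 0.3307]
```

View pics/i5.png

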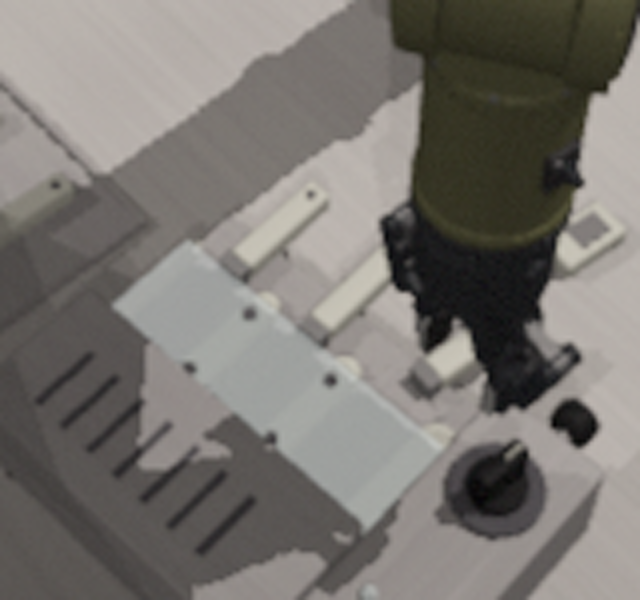

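Slots 1 and 2 are home, but the slot 3 scraper (440, 360) has been knocked: its handle yaw is about -2° and it sits partly out. I move the hand away and measure it.

servo_tool:
  motion:
    - [-0.04,-0.02,0.04,0,0,0]
    - [-0.08,-0.06,0.06,0,0,0]
    - [-0.12,-0.1,0.06,0,0,0]
    - [-0.14,-0.15,0.06,0,0,0]
    - [-0.14,-0.2,0.06,0,0,0]
    - [-0.14,-0.25,0.06,0,0,0]
    - [-0.14,-0.25,0.06,0,0,0]
    - [-0.14,-0.25,0.06,0,0,0]

```text
time_s: 38.4
ee_pos: [0.428, 0.0323, 0.2635]
tool_rot: [0.0, 0.012, 1.0, -0.001]
wrist_force: [0.1, 0.3, 0.6]
grip_width: 0.0472
grasp_force: 0.0
```

```bash
python3 - <<'E' 2>&1 | grep -v Warn
from h import *
st()
for n in('top','scene'):
    c=cap(n); W=cloud(c); print(n)
    for nm,x,y,z,r in(('slot3',.49,.229,.067,.05),('slot2',.51,.144,.067,.036),('bar',.566,.33,.135,.03)):
        try: print(nm,*handle(W,x,y,r,z,z+.012))
        except Exception as e: print(nm,'none')
    if n=='top': cv2.imwrite('pics/t6.png',cv2.resize(c['image'][130:230,150:310,::-1],(800,500),interpolation=cv2.INTER_CUBIC))
E
```

```text
c=P.mean(0); e=np.linalg.eigh(np.cov((P-c)[:,:2].T))[1][:,1]; t=(P-c)[:,:2]@e; n=(P-c)[:,:2]@[-e[1],e[0]]
  ret = um.true_divide(
  avg = a.mean(axis, **keepdims_kw)
  c=P.mean(0); e=np.linalg.eigh(np.cov((P-c)[:,:2].T))[1][:,1]; t=(P-c)[:,:2]@e; n=(P-c)[:,:2]@[-e[1],e[0]]
  c *= np.true_divide(1, fact)
  c *= np.true_divide(1, fact)
t 38.4 p [0.428  0.0323 0.2635] XY 0.42894941574932355 -0.016346881747364546 psi 88.65071220790668 q [ 0.0005  0.0118  0.9999 -0.0009] F [0.1111 0.2759 0.5688] w 0.04717863251266977 q7 1.405402035047806
top
slot3 182 [0.4983 0.2302 0.0697] yaw 177.8 ends [0.5347 0.2288] [0.4432 0.2322] w [-0.0096  0.0098] mid [0.489  0.2305]
slot2 none
bar 84 [0.565  0.3283 0.1431] yaw 179.0 ends [0.5845 0.328 ] [0.5475 0.3286] w [-0.0077  0.0061] mid [0.566  0.3283]
scene
slot3 174 [0.5001 0.2301 0.0699] yaw 179.1 ends [0.5384 0.2295] [0.4455 0.231 ] w [-0.0098  0.0097] mid [0.4919 0.2302]
slot2 158 [0.5107 0.1446 0.0713] yaw -173.3 ends [0.5456 0.1487] [0.4752 0.1404] w [-0.0099  0.0105] mid [0.5104 0.1445]
bar 88 [0.5689 0.3307 0.1431] yaw 177.9 ends [0.586  0.3301] [0.5498 0.3314] w [-0.0058  0.0073] mid [0.5679 0.3307]
```

View pics/t6.png

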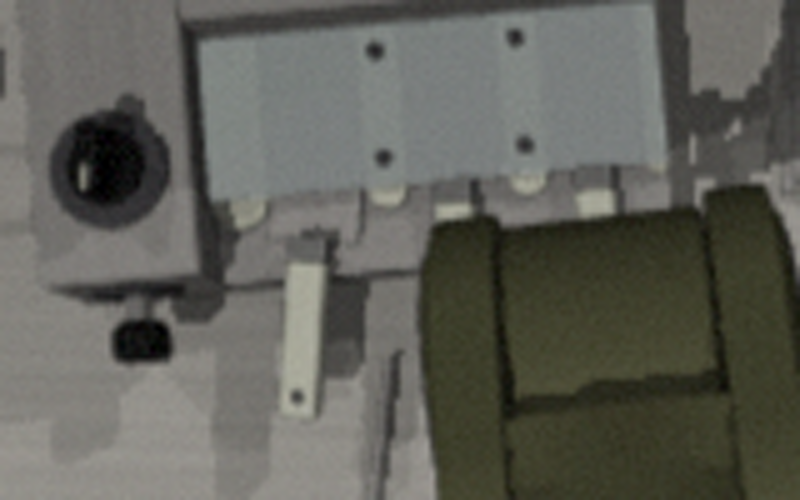

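The slot 3 scraper's handle (crop 300, 340) sits about 18 mm out and is turned about 8°. I regrasp it, straighten it and push it home.

servo_tool:
  motion:
    - [0,0.04,-0.02,0,0,0]
    - [0.01,0.08,-0.05,0,0,0]
    - [0.02,0.12,-0.08,0,0,0]
    - [0.04,0.16,-0.11,0,0,0]
    - [0.061,0.197,-0.143,0,0,0]
    - [0.061,0.197,-0.143,0,0,0]
    - [0.061,0.197,-0.143,0,0,0]
    - [0.061,0.197,-0.143,0,0,0]
  hand: 0

```text
time_s: 39.3
ee_pos: [0.4894, 0.2344, 0.1204]
tool_rot: [-0.0, 0.007, 1.0, -0.0]
wrist_force: [0.2, -0.4, -0.0]
grip_width: 0.043
grasp_force: 0.0
```

Run:
```python
from h import *
st()
W=cloud(cap('scene'))
print(*handle(W,.49,.229,.05,.064,.076))
```

```text
t 39.3 p [0.4894 0.2344 0.1204] XY 0.5127769306482103 0.1775241216106522 psi 89.18281699123753 q [-0.0002  0.0071  1.     -0.0003] F [ 0.2217 -0.3707 -0.0392] w 0.0429569545484955 q7 0.9954997998041296
185 [0.5055 0.2305 0.0696] yaw 179.7 ends [0.5392 0.2303] [0.4636 0.2307] w [-0.0099  0.0104] mid [0.5014 0.2305]
```

servo_tool:
  motion:
    - [0,-0.0054,-0.02,0,0,0]
    - [0,-0.0054,-0.045,0,0,0]
    - [0,-0.0054,-0.06,0,0,0]
    - [0,-0.0054,-0.0665,0,0,0]
    - [0,-0.0054,-0.0665,0,0,0]
    - [0,-0.0054,-0.0665,0,0,0]

```text
time_s: 39.95
ee_pos: [0.4904, 0.2294, 0.0548]
tool_rot: [0.001, 0.007, 1.0, 0.0]
wrist_force: [0.1, 0.3, 0.9]
grip_width: 0.0427
grasp_force: 0.0
```

servo_tool:
  motion:
    - [0,0,0,0,0,0]
    - [0,0,0,0,0,0]
    - [0,0,0,0,0,0]
    - [0,0,0,0,0,0]
    - [0,0,0.002,0,0,0]
    - [0,0,0.002,0,0,0]
  hand: -1

```text
time_s: 40.55
ee_pos: [0.4898, 0.2296, 0.0559]
tool_rot: [0.0, 0.007, 1.0, 0.0]
wrist_force: [-0.2, -0.3, -2.1]
grip_width: 0.0207
grasp_force: 50.3
```

Run:
```python
from h import *
st()
```

```text
t 40.55 p [0.4898 0.2296 0.0559] XY 0.5126778782161275 0.17270659316854467 psi 89.18779410256121 q [0.0001 0.0071 1.     0.    ] F [-0.2323 -0.3256 -2.0836] w 0.020706136044157632 q7 0.9886513122465201
```

servo_tool:
  motion:
    - [0,-0.0027,0,0,0,0.04]
    - [0,-0.0054,0,0,0,0.081]
    - [0.001,-0.008,0,0,0,0.122]
    - [0.001,-0.0107,0,0,0,0.162]
    - [0.001,-0.0107,0,0,0,0.162]
    - [0.006,-0.0101,0,0,0,0.162]
    - [0.011,-0.0096,0,0,0,0.162]
    - [0.016,-0.009,0,0,0,0.162]
    - [0.016,-0.009,0,0,0,0.162]

```text
time_s: 41.45
ee_pos: [0.5057, 0.2208, 0.0559]
tool_rot: [-0.001, -0.057, 0.998, -0.0]
wrist_force: [-4.0, -0.2, 5.4]
grip_width: 0.0207
grasp_force: 51.3
```

servo_tool:
  motion:
    - [0.003,0.0003,-0.0005,0,0,0]
    - [0.005,0.0006,-0.001,0,0,0]
    - [0.007,0.0008,-0.001,0,0,0]
    - [0.009,0.001,-0.001,0,0,0]
    - [0.009,0.001,-0.001,0,0,0]

```text
time_s: 41.95
ee_pos: [0.5113, 0.2218, 0.056]
tool_rot: [-0.003, -0.057, 0.998, -0.001]
wrist_force: [-15.0, -2.5, 25.5]
grip_width: 0.0204
grasp_force: 53.7
```

Run:
```python
from h import *
st()
```

```text
t 41.95 p [0.5113 0.2218 0.056 ] XY 0.5331296791717305 0.16246384567879446 psi 96.54482934637889 q [-0.0028 -0.0571  0.9984 -0.0006] F [-14.9972  -2.4727  25.4619] w 0.02041249982459195 q7 1.114531104861368
```

servo_tool:
  motion:
    - [-0.004,0,0.001,0,0,0]
    - [-0.004,0,0.001,0,0,0]
    - [-0.004,0,0.001,0,0,0]
    - [-0.004,0,0.04,0,0,0]
    - [-0.004,0,0.09,0,0,-0.05]
    - [0.01,0.02,0.13,0,0,-0.1]
    - [0.03,0.05,0.145,0,0,-0.174]
    - [0.0545,0.08,0.145,0,0,-0.174]
    - [0.0545,0.1095,0.145,0,0,-0.174]
    - [0.0545,0.1095,0.145,0,0,-0.174]
    - [0.0545,0.1095,0.145,0,0,-0.174]
  hand: 0

```text
time_s: 43.05
ee_pos: [0.5691, 0.3316, 0.1988]
tool_rot: [-0.0, 0.011, 1.0, -0.0]
wrist_force: [-0.1, -1.1, -0.4]
grip_width: 0.0427
grasp_force: 0.0
```

```bash
python3 - <<'E' 2>&1 | grep -v Warn
from h import *
st()
for n in('top','scene'):
    c=cap(n); W=cloud(c); print(n)
    for nm,x,y,z,r in(('slot3',.50,.219,.064,.036),('slot2',.51,.144,.064,.036),('slot1',.517,.067,.064,.036),('tray',.655,-.2,.016,.055),('tray',.655,-.1,.016,.055),('bar',.566,.33,.135,.03)):
        try: print(nm,*handle(W,x,y,r,z,z+.012))
        except Exception as e: print(nm,'none')
    m=(W[...,2]>.066)&(W[...,2]<.075)&(W[...,0]<.53)&(W[...,0]>.43)&(W[...,1]>.2)&(W[...,1]<.24); print('minx',W[m][:,0].min())
E
```

```text
t 43.05 p [0.5691 0.3316 0.1988] XY 0.6030250723556155 0.2650436108912349 psi 88.72226736927792 q [-0.0004  0.0112  0.9999 -0.0003] F [-0.0828 -1.0881 -0.373 ] w 0.042658844647539745 q7 0.923322056411264
top
slot3 208 [0.5003 0.2201 0.07  ] yaw -174.2 ends [0.5347 0.2236] [0.4651 0.2166] w [-0.0108  0.0099] mid [0.4999 0.2201]
slot2 202 [0.5101 0.1438 0.0702] yaw -173.4 ends [0.5453 0.1478] [0.4753 0.1398] w [-0.0103  0.0101] mid [0.5103 0.1438]
slot1 204 [0.5171 0.0665 0.07  ] yaw -173.6 ends [0.5522 0.0704] [0.4824 0.0626] w [-0.0103  0.0101] mid [0.5173 0.0665]
tray 256 [ 0.6578 -0.1969  0.0236] yaw -179.2 ends [ 0.7074 -0.1961] [ 0.6086 -0.1976] w [-0.0095  0.0103] mid [ 0.658  -0.1969]
tray 261 [ 0.6547 -0.0994  0.0238] yaw -179.6 ends [ 0.7052 -0.0991] [ 0.6058 -0.0997] w [-0.0102  0.0102] mid [ 0.6555 -0.0994]
bar 49 [0.5571 0.3283 0.1429] yaw 171.2 ends [0.5703 0.3263] [0.5467 0.3299] w [-0.0071  0.006 ] mid [0.5585 0.3281]
minx 0.4600165547388197
scene
slot3 89 [0.5188 0.2235 0.0704] yaw 178.2 ends [0.5352 0.223 ] [0.5011 0.224 ] w [-0.0099  0.0117] mid [0.5181 0.2235]
slot2 170 [0.5108 0.145  0.0706] yaw -172.6 ends [0.5449 0.1495] [0.4743 0.1403] w [-0.0095  0.011 ] mid [0.5096 0.1449]
slot1 154 [0.5182 0.0676 0.0702] yaw -172.9 ends [0.5523 0.0718] [0.4832 0.0632] w [-0.0096  0.0115] mid [0.5178 0.0675]
tray 186 [ 0.6624 -0.1961  0.0239] yaw -179.5 ends [ 0.709  -0.1957] [ 0.6118 -0.1965] w [-0.01    0.0125] mid [ 0.6604 -0.1961]
tray 213 [ 0.6595 -0.0978  0.0237] yaw 179.4 ends [ 0.7087 -0.0983] [ 0.6079 -0.0972] w [-0.0097  0.0127] mid [ 0.6583 -0.0978]
bar 85 [0.5704 0.3306 0.1432] yaw -179.3 ends [0.5866 0.3308] [0.55   0.3303] w [-0.0063  0.007 ] mid [0.5683 0.3305]
minx 0.5010349757853073
```

All scrapers are home: slot 3's handle end is back at x = 0.460, the same as the clean scraper at the start. Next is the timer.

servo_tool:
  motion:
    - [-0.0025,-0.0005,-0.025,0,0,0]
    - [-0.0025,-0.0005,-0.05,0,0,0]
    - [-0.0025,-0.0005,-0.07,0,0,0]
    - [-0.0025,-0.0005,-0.08,0,0,0]
    - [-0.0025,-0.0005,-0.08,0,0,0]
    - [-0.0025,-0.0005,-0.08,0,0,0]

```text
time_s: 43.75
ee_pos: [0.5674, 0.3303, 0.1205]
tool_rot: [0.0, 0.012, 1.0, 0.0]
wrist_force: [0.2, 0.0, -0.4]
grip_width: 0.0428
grasp_force: 0.0
```

servo_tool:
  motion:
    - [0,0,0,0,0,0]
    - [0,0,0,0,0,0]
    - [0,0,0,0,0,0]
    - [0,0,0,0,0,0]
    - [0,0,0,0,0,0]
    - [0,0,0,0,0,0]
  hand: -1
  grip_force: 40

```text
time_s: 44.35
ee_pos: [0.5672, 0.33, 0.1209]
tool_rot: [0.001, 0.012, 1.0, -0.0]
wrist_force: [-1.5, -3.0, 5.6]
grip_width: 0.0131
grasp_force: 39.9
```

Run:
```python
from h import *
st(); print(arm.read_state()['ft_torque'])
```

```text
t 44.35 p [0.5672 0.33   0.1209] XY 0.6009480992187283 0.26365047847310547 psi 88.61226986202749 q [ 0.0007  0.0121  0.9999 -0.0001] F [-1.4671 -2.9985  5.5935] w 0.013051201945764795 q7 0.9100454691657458
[-0.6021  0.333   0.0251]
```

servo_tool:
  motion:
    - [0,0,0,0,0,-0.14]
    - [0,0,0,0,0,-0.28]
    - [0,0,0,0,0,-0.42]
    - [0,0,0,0,0,-0.56]
    - [0,0,0,0,0,-0.7]
    - [0,0,0,0,0,-0.85]
    - [0,0,0,0,0,-1]
    - [0,0,0,0,0,-1]

```text
time_s: 45.15
ee_pos: [0.5672, 0.3298, 0.1209]
tool_rot: [0.001, 0.396, 0.918, -0.0]
wrist_force: [-1.5, -3.1, 6.8]
grip_width: 0.0132
grasp_force: 40.0
```

servo_tool:
  motion:
    - [0,0,0,0,0,-0.12]
    - [0,0,0,0,0,-0.24]
    - [0,0,0,0,0,-0.36]
    - [0,0,0,0,0,-0.44]
    - [0,0,0,0,0,-0.49]
    - [0,0,0,0,0,-0.53]
    - [0,0,0,0,0,-0.56]
    - [0,0,0,0,0,-0.56]
    - [0,0,0,0,0,-0.56]

```text
time_s: 46.05
ee_pos: [0.567, 0.3302, 0.121]
tool_rot: [0.001, 0.584, 0.812, 0.0]
wrist_force: [-2.1, -3.0, 6.6]
grip_width: 0.0134
grasp_force: 59.8
```

Run:
```python
from h import *
st(); print(arm.read_state()['ft_torque'])
```

```text
t 46.05 p [0.567  0.3302 0.121 ] XY 0.6007381586278323 0.2639221822416881 psi 18.54649273387075 q [0.0005 0.5839 0.8118 0.0002] F [-2.0525 -3.0292  6.5856] w 0.013412084753024413 q7 -0.08482477296952631
[-0.71    0.4131  0.8221]
```

servo_tool:
  motion:
    - [0,0,0,0,0,0]
    - [0,0,0,0,0,0]
    - [0,0,0,0,0,0]
    - [0,0,0.03,0,0,0]
    - [0,0,0.07,0,0,0]
    - [-0.02,0,0.08,0,0,0.18]
    - [-0.04,-0.002,0.08,0,0,0.36]
    - [-0.06,-0.004,0.08,0,0,0.54]
    - [-0.08,-0.006,0.08,0,0,0.72]
    - [-0.0915,-0.008,0.08,0,0,0.9]
    - [-0.0915,-0.008,0.08,0,0,0.9]
  hand: 0.2

```text
time_s: 47.15
ee_pos: [0.4739, 0.3228, 0.1999]
tool_rot: [-0.0, 0.266, 0.964, 0.0]
wrist_force: [0.7, 0.0, 0.3]
grip_width: 0.051
grasp_force: 0.0
```

servo_tool:
  motion:
    - [0,0,0,0,0,0.18]
    - [0,0,0,0,0,0.36]
    - [0,0,0,0,0,0.54]
    - [0,0,0,0,0,0.72]
    - [0,0,-0.02,0,0,0.833]
    - [0,0,-0.05,0,0,0.833]
    - [0,0,-0.05,0,0,0.833]
    - [0,0,-0.05,0,0,0.833]
  hand: 0.4

```text
time_s: 47.95
ee_pos: [0.4758, 0.3225, 0.1496]
tool_rot: [-0.0, -0.054, 0.999, -0.0]
wrist_force: [-0.4, 0.1, -0.2]
grip_width: 0.0598
grasp_force: 0.0
```

```bash
python3 - <<'E' 2>&1 | grep -v Warn
from h import *
st()
for n in('top','scene'):
    c=cap(n); W=cloud(c)
    for nm,x,y,z,r in(('bar',.566,.33,.135,.03),('slot2',.51,.144,.064,.036),('slot1',.517,.067,.064,.036)):
        try: print(nm,*handle(W,x,y,r,z,z+.012))
        except Exception as e: print(nm,'none')
cv2.imwrite('pics/k1.png',cv2.resize(c['image'][220:360,250:410,::-1],(640,560),interpolation=cv2.INTER_CUBIC))
E
```

```text
t 47.95 p [0.4758 0.3225 0.1496] XY 0.509206219937491 0.2665286104756283 psi 96.24285704527011 q [-0.0004 -0.0545  0.9985 -0.0004] F [-0.3697  0.114  -0.157 ] w 0.05979707198093468 q7 0.9804322179360364
bar 86 [0.5647 0.3286 0.1433] yaw 112.1 ends [0.5715 0.3117] [0.5573 0.3468] w [-0.0072  0.0062] mid [0.5644 0.3293]
slot2 208 [0.5098 0.1437 0.0702] yaw -173.1 ends [0.5444 0.1479] [0.475  0.1395] w [-0.0105  0.0101] mid [0.5097 0.1437]
slot1 204 [0.5176 0.0665 0.0701] yaw -173.8 ends [0.5523 0.0703] [0.4823 0.0627] w [-0.0103  0.0102] mid [0.5173 0.0665]
bar 88 [0.5689 0.3305 0.1429] yaw 110.7 ends [0.5756 0.3127] [0.5623 0.3479] w [-0.005   0.0082] mid [0.569  0.3303]
slot2 168 [0.5107 0.1451 0.0705] yaw -172.8 ends [0.5452 0.1495] [0.4749 0.1406] w [-0.0093  0.0111] mid [0.51  0.145]
slot1 151 [0.5185 0.0677 0.0704] yaw -173.0 ends [0.5524 0.0719] [0.4843 0.0635] w [-0.0093  0.0111] mid [0.5184 0.0677]
```

View pics/k1.png

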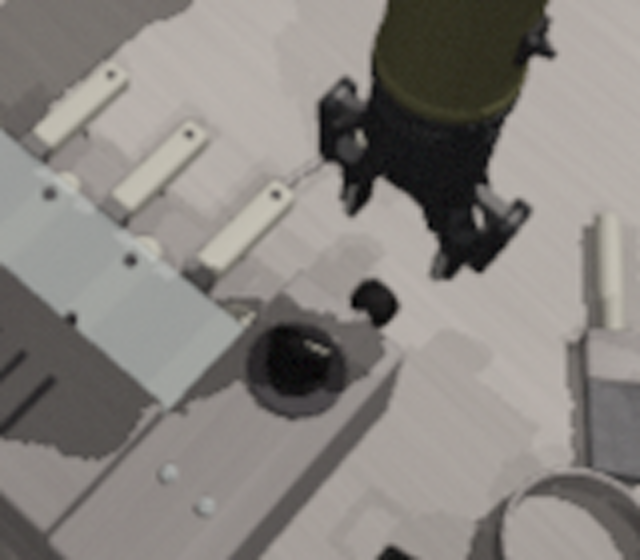

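The timer bar is at -68°, which is its stop. The knob head (375, 300) lies under the open fingers, so I descend and grip it.

servo_tool:
  motion:
    - [0,0,-0.03,0,0,0]
    - [0,0,-0.06,0,0,0]
    - [0,0,-0.08,0,0,0]
    - [0,0,-0.095,0,0,0]
    - [0,0,-0.105,0,0,0]
    - [0,0,-0.105,0,0,0]
    - [0,0,-0.105,0,0,0]

```text
time_s: 48.75
ee_pos: [0.4759, 0.3231, 0.0455]
tool_rot: [0.001, -0.056, 0.998, 0.0]
wrist_force: [-0.4, 0.2, -0.3]
grip_width: 0.0595
grasp_force: 0.0
```

servo_tool:
  motion:
    - [0,0,0,0,0,0]
    - [0,0,0,0,0,0]
    - [0,0,0,0,0,0]
    - [0,0,0,0,0,0]
    - [0,0,0,0,0,0]
    - [0,0,0,0,0,0]
  hand: -1
  grip_force: 90

```text
time_s: 49.35
ee_pos: [0.4761, 0.3196, 0.0461]
tool_rot: [0.0, -0.055, 0.998, -0.002]
wrist_force: [-1.0, -8.7, 10.7]
grip_width: 0.0289
grasp_force: 87.9
```

Run:
```python
from h import *
st(); print(arm.read_state()['ft_torque'])
```

```text
t 49.35 p [0.4761 0.3196 0.0461] XY 0.5092201425115898 0.2636303544683131 psi 96.31949655437396 q [ 0.0004 -0.0551  0.9985 -0.0017] F [-0.9664 -8.6582 10.7143] w 0.028915680795402188 q7 0.9619328838458066
[-2.0032  0.1849  0.1267]
```

servo_tool:
  motion:
    - [-0.003,-0.0033,0,0,0,0]
    - [-0.007,-0.0038,0,0,0,0]
    - [-0.011,-0.0042,0,0,0,0]
    - [-0.015,-0.0047,0,0,0,0]
    - [-0.0175,-0.005,0,0,0,0]
    - [-0.0175,-0.005,0,0,0,0]
    - [-0.0175,-0.005,0,0,0,0]

```text
time_s: 50.05
ee_pos: [0.4626, 0.318, 0.0463]
tool_rot: [0.004, -0.055, 0.998, 0.001]
wrist_force: [10.1, 0.2, -1.4]
grip_width: 0.0293
grasp_force: 88.9
```

Run:
```python
from h import *
st()
c=cap('scene'); cv2.imwrite('pics/k2.png',cv2.resize(c['image'][220:360,250:410,::-1],(640,560),interpolation=cv2.INTER_CUBIC))
```

```text
t 50.05 p [0.4626 0.318  0.0463] XY 0.4956712537319419 0.26357858921778304 psi 96.3527267118584 q [ 0.0043 -0.0554  0.9985  0.0012] F [10.1291  0.1636 -1.3772] w 0.029318604454544338 q7 0.9495552959277841
```

servo_tool:
  motion:
    - [-0.002,-0.0002,0,0,0,0]
    - [-0.004,-0.0005,0,0,0,0]
    - [-0.006,-0.0007,0,0,0,0]
    - [-0.006,-0.0007,0,0,0,0]
    - [-0.006,-0.0007,0,0,0,0]
    - [-0.006,-0.0007,0,0,0,0]
    - [-0.006,-0.0007,0,0,0,0]
    - [-0.006,-0.0007,0,0,0,0]
    - [-0.006,-0.0007,0,0,0,0]
    - [-0.006,-0.0007,0,0,0,0]
    - [-0.006,-0.0007,0,0,0,0]
    - [-0.006,-0.0007,0,0,0,0]

```text
time_s: 51.3
ee_pos: [0.4602, 0.3177, 0.0464]
tool_rot: [0.007, -0.055, 0.998, 0.002]
wrist_force: [20.6, 0.6, -9.3]
grip_width: 0.0289
grasp_force: 90.1
```

servo_tool:
  motion:
    - [0,0,0,0,0,0]
    - [0,0,0,0,0,0]
    - [0,0,0,0,0,0]
    - [0,0,0,0,0,0]

```text
time_s: 51.7
ee_pos: [0.4602, 0.3177, 0.0464]
tool_rot: [0.007, -0.055, 0.998, 0.002]
wrist_force: [20.6, 0.9, -9.6]
grip_width: 0.0289
grasp_force: 90.1
```

Run:
```python
from h import *
st()
c=cap('top'); W=cloud(c)
cv2.imwrite('pics/k2.png',cv2.resize(c['image'][140:220,140:220,::-1],(480,480),interpolation=cv2.INTER_CUBIC))
```

```text
t 51.7 p [0.4602 0.3177 0.0464] XY 0.4932597867992559 0.26358925417882945 psi 96.26509728882178 q [ 0.007  -0.0546  0.9985  0.0021] F [20.5511  0.9058 -9.6107] w 0.028943047206570458 q7 0.9439391139189491
```

The knob is at its 16 mm stop: the tool travelled 16.0 mm and the force rose to 20 N. It has been held for over a second, so I let it spring back.

servo_tool:
  motion:
    - [0,0,0,0,0,0]
    - [0,0,0,0,0,0]
    - [0,0,0,0,0,0]
    - [0,0,0,0,0,0]
    - [0,0,0,0,0,0]
    - [0,0,0.04,0,0,0]
    - [0,0,0.09,0,0,0]
    - [0,0,0.14,0,0,0]
    - [-0.03,-0.03,0.18,0,0,0]
    - [-0.06,-0.06,0.22,0,0,0]
    - [-0.09,0.0,0.24,0,0,0]
    - [-0.12,0.04,0.24,0,0,0]
  hand: 0.4

```text
time_s: 52.95
ee_pos: [0.3445, 0.3404, 0.2851]
tool_rot: [0.002, -0.053, 0.999, 0.001]
wrist_force: [0.6, 1.4, -0.2]
grip_width: 0.06
grasp_force: 0.0
```

servo_tool:
  motion:
    - [-0.03,0.05,0,0,0,0]
    - [-0.06,0.1,0,0,0,0]
    - [-0.09,0.15,0,0,0,0]
    - [-0.12,0.2,0,0,0,0]
    - [-0.12,0.2,0,0,0,0]
    - [-0.12,0.2,0,0,0,0]

```text
time_s: 53.55
ee_pos: [0.2185, 0.5448, 0.2811]
tool_rot: [-0.002, -0.06, 0.998, 0.001]
wrist_force: [-0.1, -0.1, 0.1]
grip_width: 0.0599
grasp_force: 0.0
```

```bash
python3 - <<'E' 2>&1 | grep -v Warn
from h import *
st()
for n in('top','scene'):
    c=cap(n); W=cloud(c); print(n)
    for nm,x,y,z,r in(('slot3',.50,.219,.064,.036),('slot2',.51,.144,.064,.036),('slot1',.517,.067,.064,.036),('tray',.655,-.2,.016,.055),('tray',.655,-.1,.016,.055),('bar',.566,.33,.135,.03),('knob',.478,.32,.062,.03)):
        try: print(nm,*handle(W,x,y,r,z,z+.018))
        except Exception as e: print(nm,'none')
    for nm,y0,y1 in(('s3',.2,.24),('s2',.12,.16),('s1',.045,.085)):
        m=(W[...,2]>.066)&(W[...,2]<.075)&(W[...,0]<.53)&(W[...,0]>.43)&(W[...,1]>y0)&(W[...,1]<y1); P=W[m]; print(nm,'end X',(P[:,:2]@U).min())
cv2.imwrite('pics/e1.png',cv2.resize(c['image'][120:400,130:430,::-1],(640,600),interpolation=cv2.INTER_CUBIC))
E
```

```text
t 53.55 p [0.2185 0.5448 0.2811] XY 0.27878464267483277 0.516587282553071 psi 96.88014348630207 q [-0.0016 -0.06    0.9982  0.0007] F [-0.1457 -0.0558  0.0939] w 0.05989643814284915 q7 0.3633106803321024
top
slot3 207 [0.4997 0.2201 0.0701] yaw -173.6 ends [0.5344 0.224 ] [0.4652 0.2163] w [-0.0107  0.01  ] mid [0.4998 0.2202]
slot2 206 [0.51   0.1439 0.0701] yaw -173.2 ends [0.545 0.148] [0.475  0.1397] w [-0.0103  0.0102] mid [0.51   0.1439]
slot1 207 [0.5172 0.0665 0.0701] yaw -174.3 ends [0.5523 0.0701] [0.4825 0.0631] w [-0.0105  0.0102] mid [0.5174 0.0666]
tray 273 [ 0.6579 -0.1969  0.0239] yaw -179.2 ends [ 0.707  -0.1962] [ 0.6084 -0.1975] w [-0.0095  0.0101] mid [ 0.6577 -0.1969]
tray 277 [ 0.6549 -0.0992  0.0242] yaw -179.3 ends [ 0.7057 -0.0986] [ 0.6058 -0.0998] w [-0.0099  0.0103] mid [ 0.6558 -0.0992]
bar 89 [0.5647 0.3288 0.1436] yaw 112.4 ends [0.5717 0.3119] [0.5573 0.3468] w [-0.0072  0.006 ] mid [0.5645 0.3293]
knob 122 [0.4818 0.319  0.0723] yaw -166.4 ends [0.5038 0.3243] [0.466  0.3151] w [-0.016   0.0128] mid [0.4849 0.3197]
s3 end X 0.4811695557841869
s2 end X
[... 295 characters left out ...]
7]
slot1 152 [0.5179 0.0676 0.0706] yaw -173.8 ends [0.5517 0.0712] [0.4831 0.0638] w [-0.0092  0.011 ] mid [0.5174 0.0675]
tray 203 [ 0.6623 -0.196   0.0239] yaw -179.1 ends [ 0.7094 -0.1952] [ 0.612  -0.1968] w [-0.0092  0.0123] mid [ 0.6607 -0.196 ]
tray 219 [ 0.6598 -0.0977  0.0241] yaw 179.5 ends [ 0.7083 -0.0981] [ 0.6093 -0.0973] w [-0.009  0.012] mid [ 0.6588 -0.0977]
bar 100 [0.5685 0.3307 0.1436] yaw 112.0 ends [0.5758 0.3128] [0.5617 0.3475] w [-0.0055  0.007 ] mid [0.5687 0.3302]
knob 100 [0.4811 0.3209 0.0735] yaw 106.8 ends [0.4858 0.3053] [0.4767 0.3353] w [-0.0103  0.0132] mid [0.4813 0.3203]
s3 end X 0.4835759355412987
s2 end X 0.48676878984936567
s1 end X 0.4872824570202811
```

View pics/e1.png

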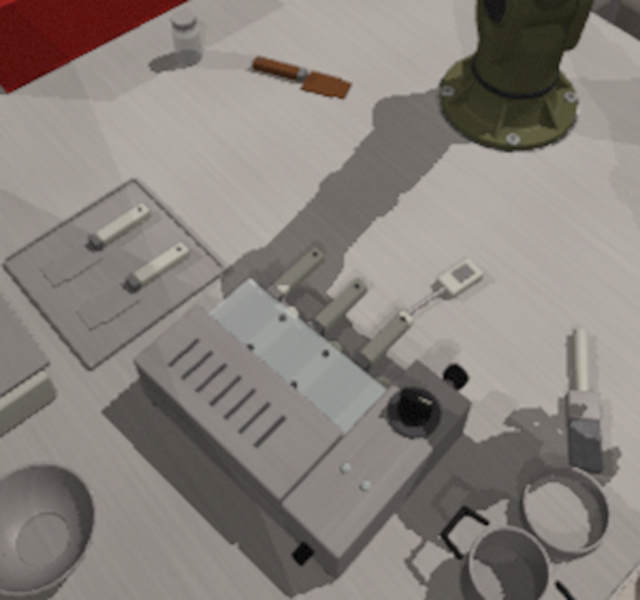

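Everything looks in place, but slot 3's handle end reads about 3 mm out. I check that more finely before handing in.

Run:
```python
from h import *
for n in('top','scene'):
    R={}
    for k in range(3):
        c=cap(n); W=cloud(c); X=W[...,:2]@U; Y=W[...,:2]@V
        for nm,y0 in(('s3',.162),('s2',.085),('s1',.0075)):
            k_=(abs(Y-y0)<.007)&(X>.44)&(X<.56)
            hi=k_&(W[...,2]>.06)&(W[...,2]<.08)
            # per lateral strip end via depth pixel columns: max-X / min-X midpoint between last high and first low along ray lines
            out=[]
            for yy in np.arange(-.006,.0061,.002):
                s=hi&(abs(Y-y0-yy)<.0015)
                if s.sum(): out.append(X[s].min())
            cov=(abs(Y-y0)<.02)&(abs(W[...,2]-.066)<.003)&(X>.57)&(X<.6)&(abs(Y-y0)>.013)
            R.setdefault(nm,[]).append((np.mean(out),X[cov].min()))
    print(n,{a:np.mean(b,0) for a,b in R.items()})
```

```text
top {'s3': array([0.4819, 0.5856]), 's2': array([0.4856, 0.5843]), 's1': array([0.4846, 0.5848])}
scene {'s3': array([0.4858, 0.5862]), 's2': array([0.4891, 0.5866]), 's1': array([0.4906, 0.5862])}
```

Run:
```python
from h import *
a=np.mean([cap('top')['image'].astype(float) for _ in range(6)],0); b=np.mean([cap('scene')['image'].astype(float) for _ in range(6)],0)
f=lambda im,r,s:cv2.resize(np.clip(im[r[0]:r[1],r[2]:r[3]]*s,0,255).astype(np.uint8),(800,300),interpolation=cv2.INTER_CUBIC)
o=np.vstack([f(a,(160,205,170,290),1.6),f(b,(236,281,240,360),1.6)]); o[300:,:]=cv2.resize(np.clip(b[240:310,245:345]*1.7,0,255).astype(np.uint8),(430,300),interpolation=cv2.INTER_CUBIC).repeat(1,1) if 0 else o[300:]
c=cv2.resize(np.clip(b[232:312,250:340]*1.7,0,255).astype(np.uint8),(338,300),interpolation=cv2.INTER_CUBIC)
t0=cv2.imread('pics/top0.png')[:,:,::-1].astype(float)
o=np.zeros((600,800,3),np.uint8); o[:300]=f(a,(160,205,170,290),1.6); o[300:,:338]=c
o[300:,345:]=cv2.resize(np.clip(t0[160:205,180:248]*1.6,0,255).astype(np.uint8),(455,300),interpolation=cv2.INTER_CUBIC)
cv2.imwrite('pics/e2.png',o[:,:,::-1])
```

```text
(no output)
```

View pics/e2.png

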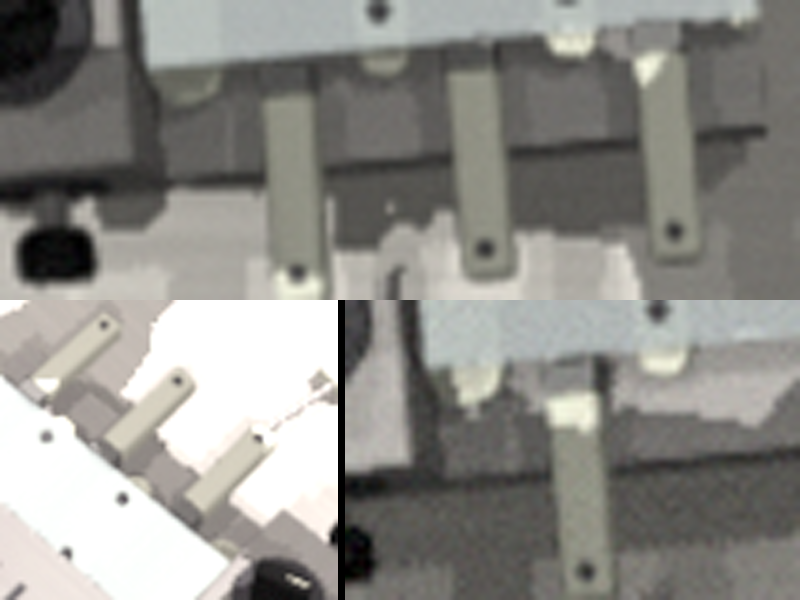

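The enlarged view shows the slot 3 shoulder at the cover edge (290, 65), at most 2–3 mm behind the other two. That is inside the 6 mm limit and matches the clean scraper at the start (lower right). Nothing is touched, so I hand in.

Run:
```python
from h import *
print(arm.job_done())
```

```text
the job is handed in; nothing more can be done
None
```

I handed the job in and everything looked in place at the last check, though no verdict came back: both clean scrapers lie flat in the tray, all three used ones are in the slots (slot 3's was knocked partly out, so I pushed it back to within about 2–4 mm of home; the limit is 6 mm), the timer is at its stop, and the start knob was held out for over a second and is back at rest.

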